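# Fetch the connector nest from behind two press-tool holders and load it in the press

### The job

Set up the press: the connector nest lies behind the red and the blue tool holder, so first stand both of those on the green side mat, then lay the nest flat in its yellow-outlined seat on the press's drawn-out shuttle, between the end blocks. Then put the holders back, each upright, centred and square on the pad of its own colour. Keep the holders upright throughout, set everything down without dropping it, and leave the yellow holder and the oil bottle where they stand.

Things in the scene. Friction and masses are not known exactly. Their poses are not given: they have to be found in the camera images.
- red_holder: Steel press-tool holder, standing upright, 0.6-0.85 kg: dark foot 54 x 54 mm (height 0-26), flange 60 x 60 mm painted red (26-42), collar 38 mm across (42-50), round shank 25 mm in diameter (50-100), the place to grip. Origin: centre of the underside; z up, x and y square to the flange. It stands in front of the nest at the start.
- blue_holder: Steel press-tool holder, standing upright, 0.6-0.85 kg: dark foot 54 x 54 mm (height 0-26), flange 60 x 60 mm painted blue (26-42), collar 38 mm across (42-50), round shank 25 mm in diameter (50-100), the place to grip. Origin: centre of the underside; z up, x and y square to the flange. It stands in front of the nest at the start.
- nest: Connector nest: low aluminium block, black cavities and green ends on top, about 0.34 kg, 40 mm wide (its x), 88 mm long (its y), 40 mm high, on a base 40 x 100 x 12 mm. Origin: centre of the underside, z up. It lies on the tray behind the two holders, about 9 mm from their flanges, its length along the row of pads. Grip it across its 40 mm width.
- red_pad: Storage pad painted red, 70 x 70 x 4 mm, fixed on the tooling tray; home of the red holder, which stands on it at the start. Origin: centre of its underside (its top is 4 mm higher); x and y square to its sides. The two pads lie side by side, 78 mm between centres.
- blue_pad: Storage pad painted blue, 70 x 70 x 4 mm, fixed on the tooling tray; home of the blue holder, which stands on it at the start. Origin: centre of its underside (its top is 4 mm higher); x and y square to its sides. The two pads lie side by side, 78 mm between centres.
- mat: The side area: flat green mat with a black border, 150 (its x) x 220 mm (its y), 3 mm thick, fixed, empty at the start, with room for both holders side by side along its y; the whole foot of each belongs on it. Origin: centre of its underside. Next to it stands a blue connector tray 45 mm high; the two may be found in each other's place.
- press: White bench press, fixed, steel shuttle plate drawn out. Origin: on the plate's top (58 mm above the table), centre of the nest's seat, a yellow outline 46 x 108 mm. The nest's length lies along the press's y, either way round, between two dark end blocks 14 mm high, inner faces at y = -58 and +58 mm. The press head stands beyond y = +140 mm and rises to 335 mm above the plate.
- tray: Plywood tooling tray, fixed, board 12 mm thick. Its x runs from the open front, past the pads' centres (x = -24 mm, y = -39 and +39), to the nest (about x = +35, y = 0) and the back rim (30 mm high, inner face x = +100). Side rims 22 mm high, inner faces y = +95 and -150. Origin: on the underside. z up.
- yellow_holder: Steel press-tool holder, standing upright, 0.6-0.85 kg: dark foot 54 x 54 mm (height 0-26), flange 60 x 60 mm painted yellow (26-42), collar 38 mm across (42-50), round shank 25 mm in diameter (50-100), the place to grip. Origin: centre of the underside; z up, x and y square to the flange. Bystander: it stays on the tray beside the nest.
- oil_bottle: Bystander: small oil bottle with a red cap, 42 mm in diameter, 115 mm tall, standing on the table in front of the tray. Origin: centre of its underside.
There are look-alikes about, which are no part of the job. Leave any orange look-alike of the blue_holder alone.

How it is judged:
On the way, in this order (a step that is already met when the one before it is completed fails the run):
1. the red and the blue holder both stand on the side mat, upright and let go (x of red_holder in the frame of mat between -0.05 and 0.05 m and y of red_holder in the frame of mat between -0.085 and 0.085 m and z of each of red_holder, blue_holder in the frame of mat below 0.007 m and angle between each of red_holder, blue_holder's own z axis and vertical below 0.08 rad and contact force between each of red_holder, blue_holder and the fingers below 0.05 N and linear speed of each of red_holder, blue_holder below 0.02 m/s and x of blue_holder in the frame of mat between -0.05 and 0.05 m and y of blue_holder in the frame of mat between -0.085 and 0.085 m), for 0.2 s.
2. the nest lies flat in its seat on the press's shuttle, let go (x of nest in the frame of press between -0.01 and 0.01 m and y of nest in the frame of press between -0.01 and 0.01 m and z of nest in the frame of press between -0.004 and 0.004 m and angle between the y axis of nest and the y axis of press, either way round below 0.12 rad and angle between nest's own z axis and vertical below 0.06 rad and linear speed of nest below 0.02 m/s and contact force between nest and the fingers below 0.05 N), for 0.2 s.
At the end, for the whole second after the job is handed in: Red holder upright on the red pad, blue on the blue, within 12 mm of the centre and square within 0.2 rad (any quarter turn); nest flat in the press seat within 10 mm along and across and 0.12 rad, either way round; all released, at rest (horizontal distance between red_holder and red_pad below 0.012 m and z of red_holder in the frame of red_pad between 0.001 and 0.008 m and angle between each of red_holder, blue_holder's own z axis and vertical below 0.08 rad and (angle between the x axis of red_holder and the x axis of red_pad, either way round below 0.2 rad or angle between the x axis of red_holder and the y axis of red_pad, either way round below 0.2 rad) and linear speed of each of red_holder, blue_holder, nest below 0.02 m/s and horizontal distance between blue_holder and blue_pad below 0.012 m and z of blue_holder in the frame of blue_pad between 0.001 and 0.008 m and (angle between the x axis of blue_holder and the x axis of blue_pad, either way round below 0.2 rad or angle between the x axis of blue_holder and the y axis of blue_pad, either way round below 0.2 rad) and x of nest in the frame of press between -0.01 and 0.01 m and y of nest in the frame of press between -0.01 and 0.01 m and z of nest in the frame of press between -0.004 and 0.004 m and angle between the y axis of nest and the y axis of press, either way round below 0.12 rad and angle between nest's own z axis and vertical below 0.06 rad); the robot touches nothing.
It fails at once if the red or the blue holder tipped by more than 0.6 rad (angle between any of red_holder, blue_holder's own z axis and vertical above 0.6 rad).
It fails at once if the yellow holder or the oil bottle displaced by more than 25 mm (distance of any of yellow_holder, oil_bottle from where it was at the start of the episode above 0.025 m).
It fails at once if the nest or a holder dropped (let go and falling faster than 0.5 m/s, about 12 mm of fall) ((contact force between red_holder and the fingers below 0.05 N and linear speed of red_holder above 0.5 m/s) or (contact force between blue_holder and the fingers below 0.05 N and linear speed of blue_holder above 0.5 m/s) or (contact force between nest and the fingers below 0.05 N and linear speed of nest above 0.5 m/s)).
It also fails if it takes over 120 s, if anything falls off the work surface, if the arm or the gripper's body presses on something with over 40 N, if the wrist force passes 120 N, or if a joint passes its speed limit or range.

### The arm

A 6-joint arm with a two-finger parallel gripper is mounted at the origin on the work surface. World frame = base frame: x ahead of the robot, y to its left, z up, the work surface at z = 0. Lengths are in m, angles in rad, forces in N, time in s.
With the tool pointing down it reaches from about 0.225 to 0.875 m from the base axis. Payload 3.4 kg.
Tool frame: the origin (TCP) lies at the very end of the fingers, on their centre line; the grasp point (between the pads) lies 19 mm behind it (grip_depth is the distance from the TCP to the grasp point, in m); x points along the fingers, z is the direction in which the jaws open and shut, and the axes are right-handed (so a half turn about x gives the same grasp; the last joint's range is limited). The gripper opens to 85 mm and grips with 20 to 120 N. Pads are 22 mm wide; open, the fingers measure 114 mm over their backs; the gripper's body (76 mm by 85 mm) begins 54 mm behind the grasp point. The pads swing forward as they close: fully open they stand 13 mm farther back than shut.
Start: joints at [1.035, 0.276, 1.505, -0, 1.361, -0.121], TCP at [0.232, 0.526, 0.231] pointing down, gripper open.
Joint ranges: [-2.89, 2.89], [-0.75, 2.08], [0.22, 2.7], [-1.18, 4.32], [0.11, 2.71], [-2.7, 2.7]. Speed limits (rad/s): [2.57, 2.57, 3.14, 3.14, 3.14, 3.14].

### API

Orientations are given as a unit quaternion [w, x, y, z].
In Python, from rig import get_state, get_image, sign_off, grip_depth gives the robot as it stands. The module is installed in compiled form; this text tells all that it offers.
- The arm moves only by the tool arm_command, never from a script. Its argument "series" is a list of rows, each an object with "dp": the shift along the tool's x, y, z scaled (see below), a list of three; "angular": the turn, a rotation vector about the tool's x, y, z scaled (see below), a list of three; "gripper": the finger opening in mm, from 0 to 85.4. A call has exactly 8 rows; each row shifts and turns the pose as measured when the row begins, along the tool's axes as they then stand; what a row does not reach is not made up. The controller multiplies each number of a shift by 0.12 m and each number of a turn by 90 degrees. A row lasts 1/8 s, in which the tool goes at most 62.5 mm and 10.7 degrees, less where a joint would pass 70% of its speed; a pose out of reach is approached as far as the arm can. A call with a number of a shift or a turn outside -1 to 1 is refused whole. A call with a gripper value outside its range is refused whole. The fingers move at their own pace and stop on an object; "grip_force" is the grip in N (left out, the last holds). Time passes only in rows, so rows that do not move let the fingers close, or fill a call up. It gives the time, the measured TCP pose, the force and the opening at its end, in the units of the state.
- get_state(): the state, without advancing time (a new reading comes with each control period).
- get_image(name): name is "scene" or "top" or "wrist"; returns a dict with "image" (384x512x3 uint8, blue, green, red), "depth" (384x512 float32, m along the optical axis (not along the pixel's ray), 0 where there is no reading), "mtx" (3x3 intrinsics, pixels), "k1" (the pictures are not rectified: a ray, as slopes to the right and down, at radius r is drawn at 1 + k1 r^2 times it, then the intrinsics apply), "view" (4x4, takes a point from world to camera coordinates); the wrist camera has in their place "mount" (4x4, takes a point from camera to tool coordinates, whose origin is the TCP and whose axes are the tool frame's). Camera axes: x right, y up, looking along -z (the intrinsics and any distortion apply to the point x, -y, -z); pixel columns grow to the right and rows downward; lengths in m; the calibration is good to about 2 mm. A picture is of the moment at which its call begins: read the wrist's pose just before it.
- sign_off(): hands the job in, once; it reports no verdict.
The state is a dict: "clock": time; "qpos": joint angles; "qd": joint speeds; "effort": joint torques, N m; "position": TCP position; "ee_rot": TCP orientation; "contact_force": force on the tool from outside, world axes, zero at the start; "moment": the same for the moment, N m; "width": finger opening in m.
Only numpy, scipy, OpenCV 4.12 (cv2) and the standard library are available. Lean on these libraries where they do the work, as an engineer would, in place of code of your own. Each camera call takes 0.05 s, during which the arm holds its last target. There are 200 camera calls.

## Working session

There is one attempt and no reset: what is moved stays moved. The work goes in short steps, Python scripts to look and compute and a tool call to move; the robot and the scene stay as the last step left them, time stands still between calls to the robot, and variables do not carry over. Pictures are saved under pics/ and viewed, about 12 in all and at most 16, crops included, and the job is handed in when it is done.

Besides the shell and the picture viewer there is one more tool, called after "Request:" in YAML: its name, and indented under it one key for each argument. arm_command: Moves the arm, as the interface text tells. Its arguments: {"type":"object","properties":{"series":{"type":"array","items":{"type":"object","properties":{"dp":{"type":"array","items":{"type":"number"}},"angular":{"type":"array","items":{"type":"number"}},"gripper":{"type":"number"}}}},"grip_force":{"type":"number"}},"required":["series"]}

```bash
mkdir -p pics; cat > h.py <<'E'
import numpy as np, cv2
from rig import get_state, get_image, sign_off, grip_depth
from scipy.spatial.transform import Rotation as R
def rot(q): return R.from_quat([q[1],q[2],q[3],q[0]]).as_matrix()
def grab(name):
    s=get_state(); d=get_image(name)
    if name=='wrist':
        T=np.eye(4); T[:3,:3]=rot(s['ee_rot']); T[:3,3]=s['position']; d['c2w']=T@np.array(d['mount'])
    else: d['c2w']=np.linalg.inv(np.array(d['view']))
    return d
def rays(d,uv):
    uv=np.asarray(uv,float).reshape(-1,2); K=np.array(d['mtx'])
    p=(uv-[K[0,2],K[1,2]])/[K[0,0],K[1,1]]; q=p.copy()
    for _ in range(10): q=p/(1+d['k1']*(q**2).sum(1,keepdims=True))
    return np.c_[q[:,0],-q[:,1],-np.ones(len(q))]
def onplane(d,uv,z):
    r=rays(d,uv)@d['c2w'][:3,:3].T; o=d['c2w'][:3,3]
    return o+r*((z-o[2])/r[:,2])[:,None]
def cloud(d):
    h,w=d['depth'].shape; v,u=np.mgrid[:h,:w]
    r=rays(d,np.c_[u.ravel(),v.ravel()])*d['depth'].reshape(-1,1)
    return (r@d['c2w'][:3,:3].T+d['c2w'][:3,3]).reshape(h,w,3)
def project(d,P):
    c=(np.atleast_2d(P)-d['c2w'][:3,3])@d['c2w'][:3,:3]
    s=np.c_[c[:,0],-c[:,1]]/-c[:,2:]; s=s*(1+d['k1']*(s**2).sum(1,keepdims=True)); K=np.array(d['mtx'])
    return s*[K[0,0],K[1,1]]+[K[0,2],K[1,2]]
E
python3 - <<'E'
from h import *
s=get_state(); print(s['position'],s['ee_rot'],s['width'],grip_depth); print(rot(s['ee_rot']).round(3))
for n in('scene','top'):
    d=grab(n); cv2.imwrite(f'pics/{n}0.png',cv2.resize(d['image'],(800,600))); print(n,d['c2w'][:3,3],d['k1'])
E
```

```text
[0.23143134 0.52579704 0.230441  ] [ 0.59164716 -0.38662174  0.59281521  0.38606656] 0.08544316964217658 0.0187
[[-0.001 -0.915  0.403]
 [-0.002  0.403  0.915]
 [-1.     0.    -0.002]]
scene [ 1.0358166  -0.34024982  0.51561396] -0.02201213309674747
top [0.37625854 0.01288108 0.99388757] 0.04882788466921499
```

View pics/scene0.png

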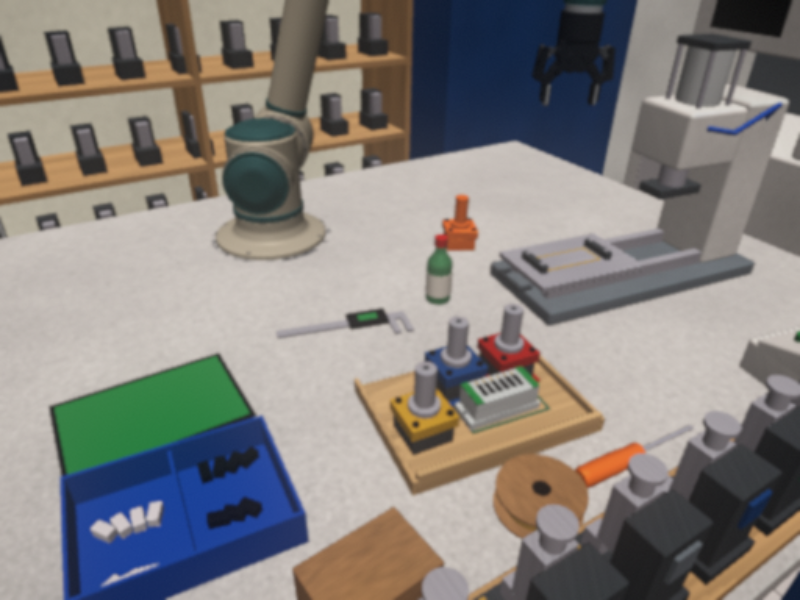

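View pics/top0.png

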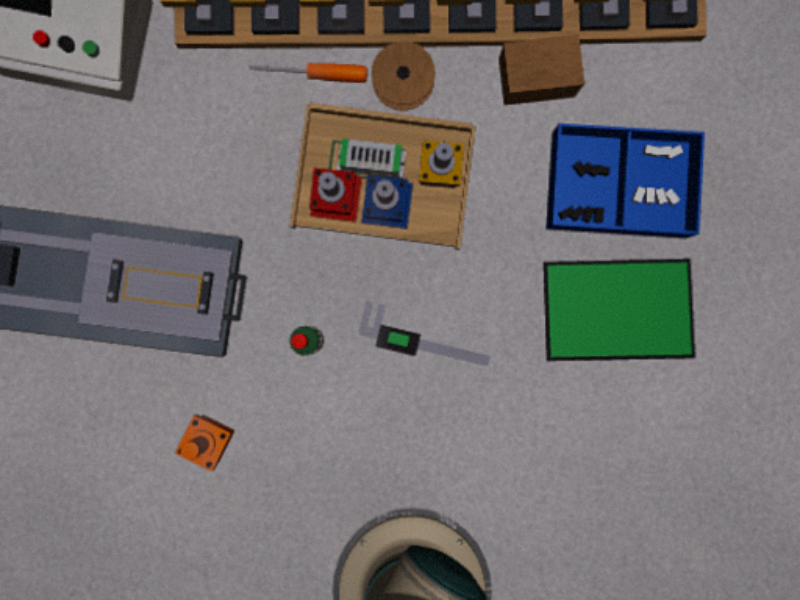

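Pictures viewed: 2. In the top view (800x600) the red holder is at (333,194), the blue at (386,201) and the nest at (371,157). The yellow holder is at (441,162), the bottle at (305,341), the mat at (619,310) and the press seat at (161,287).

Possible mix-ups:
- **Blue holder:** the orange look-alike at (205,441), or the blue connector tray at (625,180). I choose the blue flange at (386,201) next to red.
- **Red holder:** the bottle cap at (300,341). I choose the red flange at (333,194).
- **Mat:** the blue tray, or the green calliper display at (399,340). I choose the green area at (619,310).

```bash
cat > meas.py <<'E'
from h import *
def masks(im):
    H=cv2.cvtColor(im,cv2.COLOR_BGR2HSV); h,s,v=[H[...,i].astype(int) for i in range(3)]
    return dict(red=((h<6)|(h>174))&(s>150)&(v>60), blue=(h>100)&(h<130)&(s>110)&(v>40), green=(h>45)&(h<75)&(s>150)&(v>60),
      yellow=(h>18)&(h<30)&(s>110)&(v>80))
E
python3 - <<'E'
from meas import *
d=grab('top'); P=cloud(d); m=masks(d['image']); v,u=np.mgrid[:384,:512]
def box(u0,v0,u1,v1): return (u>u0/1.5625)&(u<u1/1.5625)&(v>v0/1.5625)&(v<v1/1.5625)
def rect(mask,z,name):
    uv=np.c_[u[mask],v[mask]]; w=onplane(d,uv,z)[:,:2]
    c,sz,a=cv2.minAreaRect((w*1000).astype(np.float32)); print(name,len(uv),np.round(c,1),np.round(sz,1),round(a,1),'zmed',np.median(P[mask][:,2]).round(4))
tr=box(290,100,480,250)
z=P[...,2]
rect(m['red']&tr&(z>.05),.058,'redfl'); rect(m['blue']&tr&(z>.05),.058,'bluefl')
rect(tr&(z>.108)&box(310,160,350,205),.116,'redtop');rect(tr&(z>.108)&box(365,170,405,215),.116,'bluetop');rect(tr&(z>.1)&box(420,135,460,180),.112,'yeltop')
rect(m['yellow']&box(410,130,470,190)&(z>.04),.054,'yelfl')
rect(tr&(z>.045)&(z<.062)&box(335,138,410,172),.052,'nesttop')
rect(m['green']&box(530,250,700,370),.003,'mat')
rect(m['yellow']&box(110,250,220,320),.058,'seat')
rect(tr&(z>.03)&(z<.05)&box(300,100,480,125),.042,'backrim')
print(P[int(290/1.5625),int(161/1.5625)],P[int(341/1.5625),int(300/1.5625)])
o=np.vstack([cv2.resize(d['image'][55:165,180:310],(780,660))])
cv2.imwrite('pics/crop1.png',cv2.resize(o,(700,590)))
E
```

```text
redfl 393 [582.9 108.4] [60.1 59.4] 82.7 zmed 0.0581
bluefl 394 [567.   29.2] [64.8 68. ] 82.9 zmed 0.0582
redtop 113 [572.  110.3] [24.5 45.5] 78.5 zmed 0.1157
bluetop 110 [570.4  31.6] [21.2 25.6] 89.4 zmed 0.1153
yeltop 114 [612.4 -46.5] [23.6 43. ] 69.8 zmed 0.1114
yelfl 373 [621.9 -49.4] [59.4 64.4] 84.5 zmed 0.0538
nesttop 715 [634.1  55.2] [95.4 48.3] 89.4 zmed 0.0522
mat 5313 [ 408.8 -315.6] [139.2 208.6] 0.6 zmed 0.003
seat 111 [445.1 351.3] [108.5  45.7] 82.2 zmed 0.0582
backrim 188 [706.3  23.2] [239.1  26. ] 82.1 zmed 0.0312
[0.44173228 0.35154351 0.05998147] [0.36692546 0.14624611 0.11494066]
```

View pics/crop1.png

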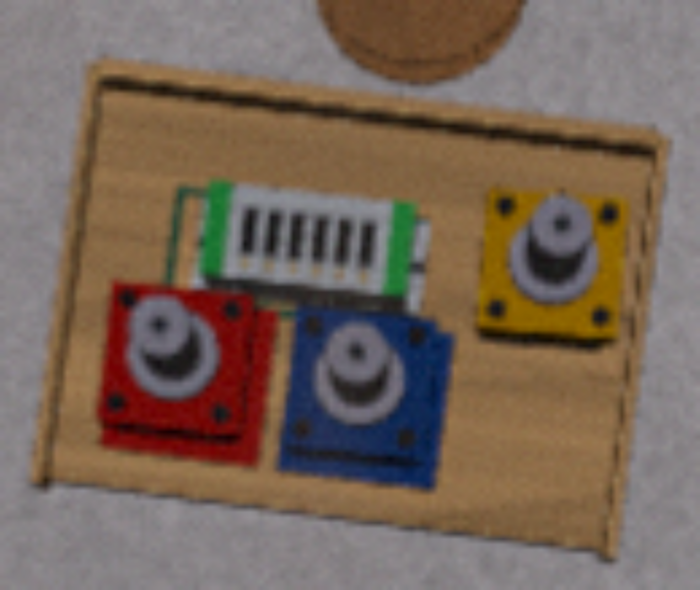

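```bash
cat >> h.py <<'E'
def plan(p,yaw=None,n=8):
    """shift (units) and turn (units) from the present pose; yaw = world yaw of tool z, tool kept pointing down"""
    s=get_state(); M=rot(s['ee_rot']); 
    y0=np.degrees(np.arctan2(M[1,2],M[0,2])); Y=np.radians(y0 if yaw is None else yaw)
    G=np.c_[[0,0,-1],[np.sin(Y),-np.cos(Y),0],[np.cos(Y),np.sin(Y),0]]
    dw=np.array(p)-s['position']; rv=R.from_matrix(M.T@G).as_rotvec()
    print('pos',np.round(s['position'],4),'yaw',round(y0,2),'w',round(s['width'],4),'F',np.round(s['contact_force'],1),'t',s['clock'])
    print('dp total tool units now-axes',np.round(M.T@dw/.12,3),'goal-axes',np.round(G.T@dw/.12,3),'turn units',np.round(rv/(np.pi/2),4))
E
python3 - <<'E'
from h import *
d=grab('top')
c=lambda L:[[180+x*130/700,55+y*110/590] for x,y in L]
def pr(n,L,z): print(n,(onplane(d,c(L),z)[:,:2]*1000).round(1).tolist())
pr('tops',[(160,325),(357,352)],.116)
pr('flange',[(174,356),(360,382)],.058)
pr('pads BL TR red, blue',[(101,445),(277,313),(277,468),(453,333)],.016)
pr('nest top',[(210,182),(417,203),(410,286),(205,268)],.052)
print(np.array(get_image('wrist')['mount']).round(3))
plan([.53,.06,.27],-8)
E
```

```text
tops [[582.7, 108.3], [571.2, 31.0]]
flange [[583.1, 108.8], [571.3, 31.1]]
pads BL TR red, blue [[553.3, 145.2], [611.0, 67.9], [542.4, 68.4], [601.3, -9.0]]
nest top [[658.8, 93.8], [648.9, 6.4], [613.3, 9.7], [621.9, 96.1]]
[[ 0.     0.269 -0.963 -0.143]
 [-0.     0.963  0.269  0.067]
 [ 1.     0.     0.    -0.   ]
 [ 0.     0.     0.     1.   ]]Traceback (most recent call last):
  File "<stdin>", line 10, in <module>
  File "h.py", line 32, in plan
    dw=np.array(p)-s['position']; rv=R.from_matrix(M.T@G).as_rotvec()
                                     ~~~~~~~~~~~~~^^^^^^^
  File "scipy/spatial/transform/_rotation.pyx", line 1143, in scipy.spatial.transform._rotation.Rotation.from_matrix
ValueError: Non-positive determinant (left-handed or null coordinate frame) in rotation matrix 0: [[ 9.99999676e-01  7.50660027e-04 -2.91769482e-04]
 [-7.68362068e-05 -2.71703823e-01 -9.62380916e-01]
 [ 8.01695767e-04 -9.62380626e-01  2.71703677e-01]].
```

```bash
sed -i 's/\[np.sin(Y),-np.cos(Y),0\]/[-np.sin(Y),np.cos(Y),0]/' h.py
python3 -c "
from h import *
plan([.583,.1087,.2],-8.3)"
```

```text
pos [0.2316 0.5261 0.2309] yaw 66.23 w 0.0853 F [ 0.7 -0.2  0.3] t 0.25
dp total tool units now-axes [ 0.259 -4.082 -2.003] goal-axes [ 0.258 -3.019  3.4  ] turn units [ 8.282e-01 -5.000e-04  3.000e-04]
```

Request:
arm_command:
  series:
    - {"dp": [0, -0.255, -0.125], "angular": [0.104, 0, 0], "gripper": 60}
    - {"dp": [0, -0.27, -0.08], "angular": [0.104, 0, 0], "gripper": 60}
    - {"dp": [0, -0.28, -0.04], "angular": [0.104, 0, 0], "gripper": 60}
    - {"dp": [0, -0.28, 0.01], "angular": [0.104, 0, 0], "gripper": 60}
    - {"dp": [0, -0.28, 0.055], "angular": [0.104, 0, 0], "gripper": 60}
    - {"dp": [0, -0.265, 0.1], "angular": [0.104, 0, 0], "gripper": 60}
    - {"dp": [0, -0.245, 0.14], "angular": [0.104, 0, 0], "gripper": 60}
    - {"dp": [0, -0.22, 0.18], "angular": [0.104, 0, 0], "gripper": 60}

```text
clock: 1.25
position: [0.406, 0.3105, 0.2298]
ee_rot: [0.704, 0.066, 0.704, -0.067]
contact_force: [0.6, -0.1, 0.4]
width: 0.0601
```

```bash
python3 -c "
from h import *
plan([.53,.075,.25],-8.3)"
```

```text
pos [0.406  0.3105 0.2298] yaw -10.82 w 0.0601 F [ 0.6 -0.1  0.4] t 1.25
dp total tool units now-axes [-0.168 -1.733  1.383] goal-axes [-0.168 -1.792  1.306] turn units [-0.028  -0.0005  0.0005]
```

Request:
arm_command:
  series:
    - {"dp": [-0.02, -0.22, 0.16], "angular": [-0.028, 0, 0], "gripper": 60}
    - {"dp": [-0.02, -0.22, 0.16], "angular": [0, 0, 0], "gripper": 60}
    - {"dp": [-0.02, -0.22, 0.16], "angular": [0, 0, 0], "gripper": 60}
    - {"dp": [-0.02, -0.22, 0.16], "angular": [0, 0, 0], "gripper": 60}
    - {"dp": [-0.02, -0.22, 0.16], "angular": [0, 0, 0], "gripper": 60}
    - {"dp": [-0.02, -0.22, 0.16], "angular": [0, 0, 0], "gripper": 60}
    - {"dp": [-0.02, -0.22, 0.16], "angular": [0, 0, 0], "gripper": 60}
    - {"dp": [0, 0, 0], "angular": [0, 0, 0], "gripper": 60}

```text
clock: 2.25
position: [0.515, 0.0987, 0.2464]
ee_rot: [0.705, 0.052, 0.705, -0.053]
contact_force: [0.2, 0.9, -0.3]
width: 0.0601
```

```bash
cat > wm.py <<'E'
from meas import *
import sys
d=grab('wrist'); P=cloud(d); m=masks(d['image']); z=P[...,2]
for n in('red','blue'):
    for lo,hi,zz,t in((.05,.064,.058,'flange'),):
        k=m[n]&(z>lo)&(z<hi); k=cv2.morphologyEx(k.astype(np.uint8),cv2.MORPH_OPEN,np.ones((3,3)))>0
        if k.sum()<50: continue
        v,u=np.nonzero(k); w=onplane(d,np.c_[u,v],zz)[:,:2]*1000
        c,s,a=cv2.minAreaRect(w.astype(np.float32)); print(n,t,k.sum(),np.round(c,1),np.round(s,1),round(a,1),np.median(z[k]).round(4))
k=(z>.11)&(z<.125)
N,L,S,C=cv2.connectedComponentsWithStats(k.astype(np.uint8))
for i in range(1,N):
    if S[i,4]>60:
        q=P[L==i]; print('top',S[i],np.round(np.median(q,0),4),'ray',onplane(d,[C[i]],.116).round(4))
k=(P[...,0]>.6)&(z>.046)&(z<.056)&(P[...,1]>-.01)&(P[...,1]<.115)
if k.sum()>100:
    v,u=np.nonzero(k); print('nest',cv2.minAreaRect((onplane(d,np.c_[u,v],.052)[:,:2]*1000).astype(np.float32)),np.median(z[k]))
cv2.imwrite(sys.argv[1],d['image'])
plan([.583,.1087,.2],-8.3)
E
python3 wm.py pics/w1.png
```

```text
red flange 1434 [582.8 110. ] [59.3 59.7] 83.1 0.0579
blue flange 1174 [571.4  33.6] [59.  60.1] 83.1 0.058
top [ 85 140  24  22 382] [0.3688 0.1483 0.1149] ray [[0.3692 0.1484 0.116 ]]
top [314 144  28  27 564] [0.5828 0.1098 0.1158] ray [[0.5827 0.1098 0.116 ]]
top [310 222  23  22 179] [0.5656 0.0391 0.1154] ray [[0.5673 0.0378 0.116 ]]
nest ((627.5899658203125, 54.584800720214844), (88.66985321044922, 56.602298736572266), 82.68222045898438) 0.05220278641875831
pos [0.5141 0.0997 0.2463] yaw -8.43 w 0.0601 F [ 1.1  0.1 -0.3] t 2.3
dp total tool units now-axes [0.385 0.159 0.557] goal-axes [0.386 0.157 0.557] turn units [-0.0014 -0.0012  0.0003]
```

View pics/w1.png

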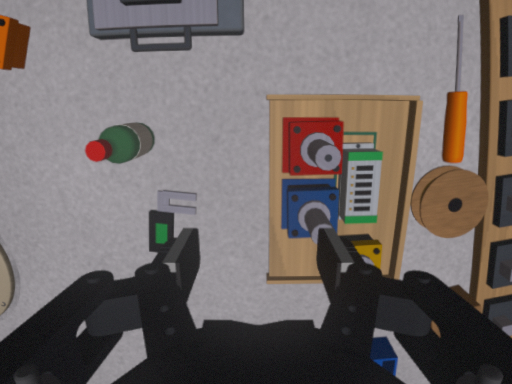

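Pictures viewed: 4. The wrist view shows red at (318,146), blue at (314,212) and the nest at (360,187), so the choice is confirmed. Next I line up over red.

Request:
arm_command:
  series:
    - {"dp": [0.06, 0.03, 0.1], "angular": [0, 0, 0], "gripper": 60}
    - {"dp": [0.06, 0.03, 0.1], "angular": [0, 0, 0], "gripper": 60}
    - {"dp": [0.06, 0.03, 0.1], "angular": [0, 0, 0], "gripper": 60}
    - {"dp": [0.06, 0.03, 0.1], "angular": [0, 0, 0], "gripper": 60}
    - {"dp": [0.06, 0.03, 0.1], "angular": [0, 0, 0], "gripper": 60}
    - {"dp": [0.06, 0.02, 0.06], "angular": [0, 0, 0], "gripper": 60}
    - {"dp": [0, 0, 0.01], "angular": [0, 0, 0], "gripper": 60}
    - {"dp": [0, 0, 0], "angular": [0, 0, 0], "gripper": 60}

```text
clock: 3.3
position: [0.5883, 0.1141, 0.1981]
ee_rot: [0.703, 0.051, 0.707, -0.05]
contact_force: [-0.4, 0.1, 0.1]
width: 0.06
```

```bash
python3 -c "
from h import *
plan([.583,.1095,.072],-7.3)"
```

```text
pos [0.5883 0.1141 0.1981] yaw -8.2 w 0.06 F [-0.4  0.1  0.1] t 3.3
dp total tool units now-axes [ 1.051 -0.044 -0.033] goal-axes [ 1.051 -0.043 -0.039] turn units [-0.0101 -0.0033 -0.0002]
```

Request:
arm_command:
  series:
    - {"dp": [0.1, -0.02, -0.02], "angular": [-0.01, -0.003, 0], "gripper": 60}
    - {"dp": [0.17, -0.02, -0.02], "angular": [0, 0, 0], "gripper": 60}
    - {"dp": [0.17, 0, 0], "angular": [0, 0, 0], "gripper": 60}
    - {"dp": [0.17, 0, 0], "angular": [0, 0, 0], "gripper": 60}
    - {"dp": [0.17, 0, 0], "angular": [0, 0, 0], "gripper": 60}
    - {"dp": [0.15, 0, 0], "angular": [0, 0, 0], "gripper": 60}
    - {"dp": [0.1, 0, 0], "angular": [0, 0, 0], "gripper": 60}
    - {"dp": [0, 0, 0], "angular": [0, 0, 0], "gripper": 60}

```text
clock: 4.3
position: [0.5777, 0.1083, 0.0702]
ee_rot: [0.706, 0.044, 0.706, -0.044]
contact_force: [0.3, -0.1, 0.2]
width: 0.06
```

```bash
python3 -c "
from h import *
plan([.583,.1095,.072],-7.3)"
```

```text
pos [0.5777 0.1083 0.0702] yaw -7.09 w 0.06 F [ 0.3 -0.1  0.2] t 4.3
dp total tool units now-axes [-0.015  0.015  0.043] goal-axes [-0.015  0.016  0.043] turn units [0.0023 0.0001 0.0003]
```

Request:
arm_command:
  grip_force: 70
  series:
    - {"dp": [-0.015, 0.01, 0.04], "angular": [0, 0, 0], "gripper": 60}
    - {"dp": [0, 0, 0], "angular": [0, 0, 0], "gripper": 45}
    - {"dp": [0, 0, 0], "angular": [0, 0, 0], "gripper": 35}
    - {"dp": [0, 0, 0], "angular": [0, 0, 0], "gripper": 30}
    - {"dp": [0, 0, 0], "angular": [0, 0, 0], "gripper": 20}
    - {"dp": [0, 0, 0], "angular": [0, 0, 0], "gripper": 15}
    - {"dp": [0, 0, 0], "angular": [0, 0, 0], "gripper": 15}
    - {"dp": [0, 0, 0], "angular": [0, 0, 0], "gripper": 15}

```text
clock: 5.3
position: [0.5839, 0.1091, 0.0745]
ee_rot: [0.707, 0.044, 0.704, -0.044]
contact_force: [-0.8, -0.2, 0.7]
width: 0.0238
```

```bash
python3 -c "
from h import *
plan([.583,.1095,.2],-7.3)"
```

```text
pos [0.5839 0.1091 0.0745] yaw -7.07 w 0.0238 F [-0.8 -0.2  0.7] t 5.3
dp total tool units now-axes [-1.046  0.003 -0.004] goal-axes [-1.046  0.002 -0.008] turn units [ 0.0025  0.0025 -0.0002]
```

Request:
arm_command:
  series:
    - {"dp": [-0.05, 0, 0], "angular": [0, 0, 0], "gripper": 15}
    - {"dp": [-0.1, 0, 0], "angular": [0, 0, 0], "gripper": 15}
    - {"dp": [-0.17, 0, 0], "angular": [0, 0, 0], "gripper": 15}
    - {"dp": [-0.2, 0, 0], "angular": [0, 0, 0], "gripper": 15}
    - {"dp": [-0.2, 0, 0], "angular": [0, 0, 0], "gripper": 15}
    - {"dp": [-0.2, 0, 0], "angular": [0, 0, 0], "gripper": 15}
    - {"dp": [-0.15, 0, 0], "angular": [0, 0, 0], "gripper": 15}
    - {"dp": [-0.05, 0, 0], "angular": [0, 0, 0], "gripper": 15}

```text
clock: 6.3
position: [0.5805, 0.1087, 0.211]
ee_rot: [0.704, 0.043, 0.708, -0.044]
contact_force: [0.1, 0.3, -6.2]
width: 0.0235
```

```bash
python3 -c "
from h import *
plan([.409,-.36,.2],-7.1)"
```

```text
pos [0.5805 0.1087 0.211 ] yaw -7.07 w 0.0235 F [ 0.1  0.3 -6.2] t 6.3
dp total tool units now-axes [ 0.105 -4.052 -0.937] goal-axes [ 0.092 -4.052 -0.935] turn units [ 0.0003 -0.0036  0.0012]
```

Request:
arm_command:
  series:
    - {"dp": [0, -0.1, -0.02], "angular": [0, 0, 0], "gripper": 15}
    - {"dp": [0, -0.2, -0.05], "angular": [0, 0, 0], "gripper": 15}
    - {"dp": [0, -0.3, -0.07], "angular": [0, 0, 0], "gripper": 15}
    - {"dp": [0, -0.3, -0.07], "angular": [0, 0, 0], "gripper": 15}
    - {"dp": [0, -0.3, -0.07], "angular": [0, 0, 0], "gripper": 15}
    - {"dp": [0, -0.3, -0.07], "angular": [0, 0, 0], "gripper": 15}
    - {"dp": [0, -0.3, -0.07], "angular": [0, 0, 0], "gripper": 15}
    - {"dp": [0, -0.3, -0.07], "angular": [0, 0, 0], "gripper": 15}

```text
clock: 7.3
position: [0.4811, -0.1433, 0.2049]
ee_rot: [0.698, 0.041, 0.713, -0.043]
contact_force: [0.3, -1.1, -6.0]
width: 0.0237
```

Request:
arm_command:
  series:
    - {"dp": [0, -0.3, -0.07], "angular": [0, 0, 0], "gripper": 15}
    - {"dp": [0, -0.3, -0.07], "angular": [0, 0, 0], "gripper": 15}
    - {"dp": [0, -0.3, -0.07], "angular": [0, 0, 0], "gripper": 15}
    - {"dp": [0, -0.3, -0.07], "angular": [0, 0, 0], "gripper": 15}
    - {"dp": [0, -0.25, -0.06], "angular": [0, 0, 0], "gripper": 15}
    - {"dp": [0, -0.18, -0.04], "angular": [0, 0, 0], "gripper": 15}
    - {"dp": [0, -0.08, -0.02], "angular": [0, 0, 0], "gripper": 15}
    - {"dp": [0, 0, 0], "angular": [0, 0, 0], "gripper": 15}

```text
clock: 8.3
position: [0.3948, -0.3493, 0.1991]
ee_rot: [0.693, 0.046, 0.719, -0.043]
contact_force: [0.0, 0.2, -6.4]
width: 0.0237
```

```bash
python3 -c "
from h import *
plan([.409,-.36,.065],-7.1)"
```

```text
pos [ 0.3948 -0.3493  0.1991] yaw -7.24 w 0.0237 F [ 0.   0.2 -6.4] t 8.3
dp total tool units now-axes [ 1.112 -0.075  0.17 ] goal-axes [ 1.117 -0.074  0.128] turn units [-0.0016 -0.0235 -0.0008]
```

Request:
arm_command:
  series:
    - {"dp": [0, -0.035, 0.06], "angular": [0, -0.012, 0], "gripper": 15}
    - {"dp": [0.08, -0.035, 0.06], "angular": [0, -0.012, 0], "gripper": 15}
    - {"dp": [0.15, 0, 0], "angular": [0, 0, 0], "gripper": 15}
    - {"dp": [0.2, 0, 0], "angular": [0, 0, 0], "gripper": 15}
    - {"dp": [0.2, 0, 0], "angular": [0, 0, 0], "gripper": 15}
    - {"dp": [0.15, 0, 0], "angular": [0, 0, 0], "gripper": 15}
    - {"dp": [0.1, 0, 0], "angular": [0, 0, 0], "gripper": 15}
    - {"dp": [0.05, 0, 0], "angular": [0, 0, 0], "gripper": 15}

```text
clock: 9.3
position: [0.4132, -0.356, 0.0815]
ee_rot: [0.709, 0.043, 0.703, -0.042]
contact_force: [0.8, 0.3, -5.9]
width: 0.0237
```

```bash
python3 -c "
from h import *
plan([.409,-.36,.0615],-7.1)"
```

```text
pos [ 0.4132 -0.356   0.0815] yaw -6.89 w 0.0237 F [ 0.8  0.3 -5.9] t 9.3
dp total tool units now-axes [ 0.166 -0.037 -0.033] goal-axes [ 0.167 -0.037 -0.031] turn units [ 0.0023  0.0051 -0.0018]
```

Request:
arm_command:
  series:
    - {"dp": [0.05, 0, -0.01], "angular": [0, 0.005, -0.002], "gripper": 15}
    - {"dp": [0.05, 0, 0], "angular": [0, 0, 0], "gripper": 15}
    - {"dp": [0.04, 0, 0], "angular": [0, 0, 0], "gripper": 15}
    - {"dp": [0.02, 0, 0], "angular": [0, 0, 0], "gripper": 15}
    - {"dp": [0.01, 0, 0], "angular": [0, 0, 0], "gripper": 15}
    - {"dp": [0, 0, 0], "angular": [0, 0, 0], "gripper": 15}
    - {"dp": [0, 0, 0], "angular": [0, 0, 0], "gripper": 15}
    - {"dp": [0, 0, 0], "angular": [0, 0, 0], "gripper": 15}

```text
clock: 10.3
position: [0.4135, -0.3573, 0.0618]
ee_rot: [0.707, 0.041, 0.705, -0.044]
contact_force: [-0.6, -0.2, -6.2]
width: 0.0234
```

```bash
python3 -c "
from h import *
plan([.409,-.36,.0615],-7.1)"
```

```text
pos [ 0.4135 -0.3573  0.0618] yaw -6.88 w 0.0234 F [-0.6 -0.2 -6.2] t 10.3
dp total tool units now-axes [ 0.003 -0.027 -0.034] goal-axes [ 0.003 -0.027 -0.034] turn units [0.0024 0.0021 0.0024]
```

Request:
arm_command:
  series:
    - {"dp": [0.008, 0, 0], "angular": [0, 0, 0], "gripper": 15}
    - {"dp": [0.008, 0, 0], "angular": [0, 0, 0], "gripper": 15}
    - {"dp": [0.008, 0, 0], "angular": [0, 0, 0], "gripper": 15}
    - {"dp": [0, 0, 0], "angular": [0, 0, 0], "gripper": 15}
    - {"dp": [0, 0, 0], "angular": [0, 0, 0], "gripper": 15}
    - {"dp": [0, 0, 0], "angular": [0, 0, 0], "gripper": 15}
    - {"dp": [0, 0, 0], "angular": [0, 0, 0], "gripper": 15}
    - {"dp": [0, 0, 0], "angular": [0, 0, 0], "gripper": 15}

```text
clock: 11.3
position: [0.4135, -0.3576, 0.0615]
ee_rot: [0.707, 0.041, 0.704, -0.044]
contact_force: [-2.2, 1.6, 0.2]
width: 0.0234
```

Request:
arm_command:
  series:
    - {"dp": [0, 0, 0], "angular": [0, 0, 0], "gripper": 28}
    - {"dp": [0, 0, 0], "angular": [0, 0, 0], "gripper": 35}
    - {"dp": [0, 0, 0], "angular": [0, 0, 0], "gripper": 50}
    - {"dp": [0, 0, 0], "angular": [0, 0, 0], "gripper": 60}
    - {"dp": [-0.1, 0, 0], "angular": [0, 0, 0], "gripper": 60}
    - {"dp": [-0.2, 0, 0], "angular": [0, 0, 0], "gripper": 60}
    - {"dp": [-0.3, 0, 0], "angular": [0, 0, 0], "gripper": 60}
    - {"dp": [-0.3, 0, 0], "angular": [0, 0, 0], "gripper": 60}

```text
clock: 12.3
position: [0.4135, -0.3572, 0.1725]
ee_rot: [0.707, 0.041, 0.704, -0.044]
contact_force: [0.0, -0.1, 0.3]
width: 0.0603
```

```bash
python3 -c "
from h import *
plan([.571,.032,.19],-7.1)
d=grab('top'); P=cloud(d); z=P[...,2]; 
k=(z>.085)&(z<.112)&(abs(P[...,0]-.41)<.05)&(abs(P[...,1]+.36)<.05); print(np.median(P[k],0),k.sum())"
```

```text
pos [ 0.4135 -0.3572  0.1725] yaw -6.88 w 0.0603 F [ 0.  -0.1  0.3] t 12.3
dp total tool units now-axes [-0.157  3.377  0.915] goal-axes [-0.146  3.381  0.902] turn units [0.0024 0.0029 0.003 ]
[ 0.41302474 -0.35403609  0.10191827] 137
```

Request:
arm_command:
  series:
    - {"dp": [-0.15, 0.15, 0.04], "angular": [0, 0, 0], "gripper": 60}
    - {"dp": [0, 0.3, 0.08], "angular": [0, 0, 0], "gripper": 60}
    - {"dp": [0, 0.4, 0.11], "angular": [0, 0, 0], "gripper": 60}
    - {"dp": [0, 0.4, 0.11], "angular": [0, 0, 0], "gripper": 60}
    - {"dp": [0, 0.4, 0.11], "angular": [0, 0, 0], "gripper": 60}
    - {"dp": [0, 0.4, 0.11], "angular": [0, 0, 0], "gripper": 60}
    - {"dp": [0, 0.4, 0.11], "angular": [0, 0, 0], "gripper": 60}
    - {"dp": [0, 0.4, 0.11], "angular": [0, 0, 0], "gripper": 60}

```text
clock: 13.35
position: [0.556, -0.0272, 0.2019]
ee_rot: [0.715, 0.038, 0.696, -0.053]
contact_force: [1.0, -0.8, 0.2]
width: 0.0598
```

```bash
python3 -c "
from h import *
plan([.5715,.032,.19],-7.1)"
```

```text
pos [ 0.556  -0.0272  0.2019] yaw -7.31 w 0.0598 F [ 1.  -0.8  0.2] t 13.35
dp total tool units now-axes [0.091 0.507 0.062] goal-axes [0.099 0.505 0.067] turn units [-0.0026  0.018   0.0125]
```

Request:
arm_command:
  series:
    - {"dp": [0, 0.13, 0.016], "angular": [-0.002, 0.009, 0.006], "gripper": 60}
    - {"dp": [0, 0.13, 0.016], "angular": [0, 0.009, 0.006], "gripper": 60}
    - {"dp": [0.1, 0.13, 0.016], "angular": [0, 0, 0], "gripper": 60}
    - {"dp": [0.1, 0.1, 0.016], "angular": [0, 0, 0], "gripper": 60}
    - {"dp": [0.1, 0, 0], "angular": [0, 0, 0], "gripper": 60}
    - {"dp": [0.1, 0, 0], "angular": [0, 0, 0], "gripper": 60}
    - {"dp": [0, 0, 0], "angular": [0, 0, 0], "gripper": 60}
    - {"dp": [0, 0, 0], "angular": [0, 0, 0], "gripper": 60}

```text
clock: 14.35
position: [0.5706, 0.0322, 0.1501]
ee_rot: [0.705, 0.043, 0.707, -0.044]
contact_force: [0.4, 0.1, 1.4]
width: 0.0599
```

```bash
python3 -c "
from h import *
plan([.5715,.032,.074],-7.1)"
```

```text
pos [0.5706 0.0322 0.1501] yaw -7.11 w 0.0599 F [0.4 0.1 1.4] t 14.35
dp total tool units now-axes [0.634 0.    0.009] goal-axes [ 0.634 -0.001  0.007] turn units [-0.0001 -0.0019  0.0012]
```

Request:
arm_command:
  series:
    - {"dp": [0.1, 0, 0.008], "angular": [0, 0, 0], "gripper": 60}
    - {"dp": [0.17, 0, 0], "angular": [0, 0, 0], "gripper": 60}
    - {"dp": [0.17, 0, 0], "angular": [0, 0, 0], "gripper": 60}
    - {"dp": [0.12, 0, 0], "angular": [0, 0, 0], "gripper": 60}
    - {"dp": [0.06, 0, 0], "angular": [0, 0, 0], "gripper": 60}
    - {"dp": [0, 0, 0], "angular": [0, 0, 0], "gripper": 50}
    - {"dp": [0, 0, 0], "angular": [0, 0, 0], "gripper": 40}
    - {"dp": [0, 0, 0], "angular": [0, 0, 0], "gripper": 35}

```text
clock: 15.35
position: [0.574, 0.031, 0.0745]
ee_rot: [0.707, 0.044, 0.705, -0.045]
contact_force: [0.1, -0.6, 0.8]
width: 0.0348
```

Request:
arm_command:
  series:
    - {"dp": [0, 0, 0], "angular": [0, 0, 0], "gripper": 30}
    - {"dp": [0, 0, 0], "angular": [0, 0, 0], "gripper": 25}
    - {"dp": [0, 0, 0], "angular": [0, 0, 0], "gripper": 20}
    - {"dp": [0, 0, 0], "angular": [0, 0, 0], "gripper": 15}
    - {"dp": [0, 0, 0], "angular": [0, 0, 0], "gripper": 15}
    - {"dp": [0, 0, 0], "angular": [0, 0, 0], "gripper": 15}
    - {"dp": [0, 0, 0], "angular": [0, 0, 0], "gripper": 15}
    - {"dp": [0, 0, 0], "angular": [0, 0, 0], "gripper": 15}

```text
clock: 16.35
position: [0.5716, 0.0313, 0.0748]
ee_rot: [0.706, 0.044, 0.706, -0.045]
contact_force: [-2.3, -0.4, -0.1]
width: 0.0236
```

```bash
python3 -c "
from h import *
plan([.5715,.032,.210],-7.1)"
```

```text
pos [0.5716 0.0313 0.0748] yaw -7.16 w 0.0236 F [-2.3 -0.4 -0.1] t 16.35
dp total tool units now-axes [-1.127  0.003 -0.002] goal-axes [-1.127  0.006 -0.002] turn units [-0.0007 -0.0002  0.0012]
```

Request:
arm_command:
  series:
    - {"dp": [-0.05, 0, 0], "angular": [0, 0, 0], "gripper": 15}
    - {"dp": [-0.1, 0, 0], "angular": [0, 0, 0], "gripper": 15}
    - {"dp": [-0.17, 0, 0], "angular": [0, 0, 0], "gripper": 15}
    - {"dp": [-0.2, 0, 0], "angular": [0, 0, 0], "gripper": 15}
    - {"dp": [-0.2, 0, 0], "angular": [0, 0, 0], "gripper": 15}
    - {"dp": [-0.2, 0, 0], "angular": [0, 0, 0], "gripper": 15}
    - {"dp": [-0.15, 0, 0], "angular": [0, 0, 0], "gripper": 15}
    - {"dp": [-0.05, 0, 0], "angular": [0, 0, 0], "gripper": 15}

```text
clock: 17.35
position: [0.5713, 0.0314, 0.2106]
ee_rot: [0.704, 0.044, 0.707, -0.045]
contact_force: [0.3, 0.5, -8.7]
width: 0.0234
```

Request:
arm_command:
  series:
    - {"dp": [0, -0.1, -0.04], "angular": [0, 0, 0], "gripper": 15}
    - {"dp": [0, -0.2, -0.08], "angular": [0, 0, 0], "gripper": 15}
    - {"dp": [0, -0.28, -0.11], "angular": [0, 0, 0], "gripper": 15}
    - {"dp": [0, -0.28, -0.11], "angular": [0, 0, 0], "gripper": 15}
    - {"dp": [0, -0.28, -0.11], "angular": [0, 0, 0], "gripper": 15}
    - {"dp": [0, -0.28, -0.11], "angular": [0, 0, 0], "gripper": 15}
    - {"dp": [0, -0.28, -0.11], "angular": [0, 0, 0], "gripper": 15}
    - {"dp": [0, -0.28, -0.11], "angular": [0, 0, 0], "gripper": 15}

```text
clock: 18.35
position: [0.4374, -0.2005, 0.2046]
ee_rot: [0.699, 0.042, 0.713, -0.044]
contact_force: [0.0, 0.1, -7.7]
width: 0.0236
```

```bash
python3 -c "
from h import *
plan([.412,-.265,.2],-7.1)"
```

```text
pos [ 0.4374 -0.2005  0.2046] yaw -6.93 w 0.0236 F [ 0.   0.1 -7.7] t 18.35
dp total tool units now-axes [ 0.043 -0.559 -0.144] goal-axes [ 0.038 -0.559 -0.143] turn units [ 0.0019 -0.0127  0.0024]
```

Request:
arm_command:
  series:
    - {"dp": [0, -0.2, -0.05], "angular": [0, -0.006, 0], "gripper": 15}
    - {"dp": [0, -0.18, -0.05], "angular": [0, -0.006, 0], "gripper": 15}
    - {"dp": [0.05, -0.12, -0.04], "angular": [0, 0, 0], "gripper": 15}
    - {"dp": [0.15, 0, 0], "angular": [0, 0, 0], "gripper": 15}
    - {"dp": [0.2, 0, 0], "angular": [0, 0, 0], "gripper": 15}
    - {"dp": [0.2, 0, 0], "angular": [0, 0, 0], "gripper": 15}
    - {"dp": [0.15, 0, 0], "angular": [0, 0, 0], "gripper": 15}
    - {"dp": [0.05, 0, 0], "angular": [0, 0, 0], "gripper": 15}

```text
clock: 19.35
position: [0.4022, -0.2616, 0.0999]
ee_rot: [0.701, 0.045, 0.71, -0.045]
contact_force: [-0.7, 0.3, -7.6]
width: 0.0237
```

```bash
python3 -c "
from h import *
plan([.412,-.265,.0618],-7.1)"
```

```text
pos [ 0.4022 -0.2616  0.0999] yaw -7.28 w 0.0237 F [-0.7  0.3 -7.6] t 19.35
dp total tool units now-axes [ 0.317 -0.018  0.088] goal-axes [ 0.318 -0.018  0.084] turn units [-0.002  -0.0082 -0.0002]
```

Request:
arm_command:
  series:
    - {"dp": [0, -0.01, 0.08], "angular": [0, -0.008, 0], "gripper": 15}
    - {"dp": [0.1, 0, 0], "angular": [0, 0, 0], "gripper": 15}
    - {"dp": [0.1, 0, 0], "angular": [0, 0, 0], "gripper": 15}
    - {"dp": [0.06, 0, 0], "angular": [0, 0, 0], "gripper": 15}
    - {"dp": [0.03, 0, 0], "angular": [0, 0, 0], "gripper": 15}
    - {"dp": [0.01, 0, 0], "angular": [0, 0, 0], "gripper": 15}
    - {"dp": [0, 0, 0], "angular": [0, 0, 0], "gripper": 15}
    - {"dp": [0, 0, 0], "angular": [0, 0, 0], "gripper": 15}

```text
clock: 20.35
position: [0.4133, -0.265, 0.0625]
ee_rot: [0.707, 0.044, 0.705, -0.045]
contact_force: [-0.2, 0.8, -8.0]
width: 0.0234
```

```bash
python3 -c "
from h import *
plan([.412,-.265,.0618],-7.1)"
```

```text
pos [ 0.4133 -0.265   0.0625] yaw -7.26 w 0.0234 F [-0.2  0.8 -8. ] t 20.35
dp total tool units now-axes [ 0.006 -0.001 -0.011] goal-axes [ 0.006 -0.001 -0.011] turn units [-0.0017  0.0017  0.0007]
```

Request:
arm_command:
  series:
    - {"dp": [0.008, 0, 0], "angular": [0, 0, 0], "gripper": 15}
    - {"dp": [0.008, 0, 0], "angular": [0, 0, 0], "gripper": 15}
    - {"dp": [0.008, 0, 0], "angular": [0, 0, 0], "gripper": 15}
    - {"dp": [0.008, 0, 0], "angular": [0, 0, 0], "gripper": 15}
    - {"dp": [0, 0, 0], "angular": [0, 0, 0], "gripper": 15}
    - {"dp": [0, 0, 0], "angular": [0, 0, 0], "gripper": 15}
    - {"dp": [0, 0, 0], "angular": [0, 0, 0], "gripper": 15}
    - {"dp": [0, 0, 0], "angular": [0, 0, 0], "gripper": 15}

```text
clock: 21.35
position: [0.4135, -0.2653, 0.0617]
ee_rot: [0.707, 0.044, 0.704, -0.046]
contact_force: [-2.6, 1.9, -0.3]
width: 0.0235
```

Request:
arm_command:
  series:
    - {"dp": [0, 0, 0], "angular": [0, 0, 0], "gripper": 28}
    - {"dp": [0, 0, 0], "angular": [0, 0, 0], "gripper": 35}
    - {"dp": [0, 0, 0], "angular": [0, 0, 0], "gripper": 50}
    - {"dp": [0, 0, 0], "angular": [0, 0, 0], "gripper": 60}
    - {"dp": [-0.1, 0, 0], "angular": [0, 0, 0], "gripper": 60}
    - {"dp": [-0.25, 0, 0], "angular": [0, 0, 0], "gripper": 60}
    - {"dp": [-0.35, 0, 0], "angular": [0, 0, 0], "gripper": 60}
    - {"dp": [-0.35, 0, 0], "angular": [0, 0, 0], "gripper": 60}

```text
clock: 22.35
position: [0.4136, -0.2654, 0.1913]
ee_rot: [0.708, 0.044, 0.704, -0.046]
contact_force: [-0.2, -0.8, 0.1]
width: 0.0597
```

```bash
python3 - <<'E'
from meas import *
plan([.55,.02,.25],-7.5)
d=grab('top'); im=d['image']; P=cloud(d); z=P[...,2]; m=masks(im)
for n in('red','blue'):
    k=m[n]&(z>.012)&(z<.022)&(P[...,0]>.5)&(P[...,0]<.65)&(P[...,1]>-.04); v,u=np.nonzero(k)
    print(n+' pad',cv2.minAreaRect((onplane(d,np.c_[u,v],.016)[:,:2]*1000).astype(np.float32)))
k=(z>.046)&(z<.058)&(abs(P[...,0]-.636)<.045)&(abs(P[...,1]-.052)<.07); v,u=np.nonzero(k)
print('nest',cv2.minAreaRect((onplane(d,np.c_[u,v],.052)[:,:2]*1000).astype(np.float32)))
cv2.imwrite('pics/top1.png',cv2.resize(im[50:250,130:470],(748,440)))
E
```

```text
pos [ 0.4136 -0.2654  0.1913] yaw -7.26 w 0.0597 F [-0.2 -0.8  0.1] t 22.35
dp total tool units now-axes [-0.492  2.501  0.83 ] goal-axes [-0.489  2.506  0.816] turn units [0.0027 0.0035 0.0019]
red pad ((583.3108520507812, 107.7408218383789), (68.70586395263672, 68.54076385498047), 81.8815689086914)
blue pad ((572.8078002929688, 30.804988861083984), (67.30061340332031, 67.89281463623047), 81.84479522705078)
nest ((633.797119140625, 53.265743255615234), (88.30728912353516, 43.20130157470703), 81.23360443115234)
```

View pics/top1.png

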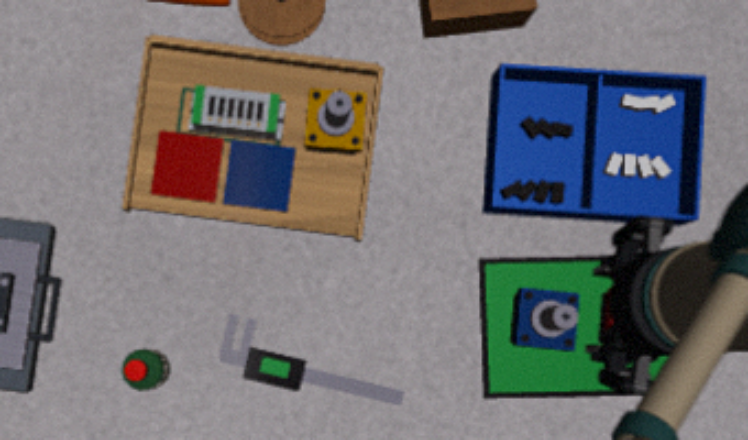

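Pictures viewed: 5. Both pads are clear, red at (187,166) and blue at (260,176). The nest is at (235,112) with yaw about -8.5°, and blue stands on the mat at (547,318) with red under the gripper. On to the nest.

Request:
arm_command:
  series:
    - {"dp": [-0.1, 0.15, 0.1], "angular": [0, 0, 0], "gripper": 65}
    - {"dp": [0, 0.3, 0.2], "angular": [0, 0, 0], "gripper": 65}
    - {"dp": [0, 0.33, 0.22], "angular": [0, 0, 0], "gripper": 65}
    - {"dp": [0, 0.33, 0.22], "angular": [0, 0, 0], "gripper": 65}
    - {"dp": [0, 0.33, 0.22], "angular": [0, 0, 0], "gripper": 65}
    - {"dp": [0, 0.33, 0.22], "angular": [0, 0, 0], "gripper": 65}
    - {"dp": [0, 0.33, 0.22], "angular": [0, 0, 0], "gripper": 65}
    - {"dp": [0, 0.33, 0.22], "angular": [0, 0, 0], "gripper": 65}

```text
clock: 23.4
position: [0.6539, 0.0004, 0.2198]
ee_rot: [0.716, 0.04, 0.695, -0.054]
contact_force: [0.4, -1.2, 0.4]
width: 0.0649
```

```bash
python3 -c "
from h import *
plan([.635,.053,.19],-8.5)"
```

```text
pos [6.539e-01 4.000e-04 2.198e-01] yaw -7.61 w 0.0649 F [ 0.4 -1.2  0.4] t 23.4
dp total tool units now-axes [ 0.235  0.418 -0.221] goal-axes [ 0.248  0.41  -0.22 ] turn units [0.0097 0.0193 0.0105]
```

Request:
arm_command:
  series:
    - {"dp": [0.03, 0.1, -0.05], "angular": [0.005, 0.01, 0.005], "gripper": 65}
    - {"dp": [0.04, 0.1, -0.05], "angular": [0.005, 0.01, 0.005], "gripper": 65}
    - {"dp": [0.04, 0.1, -0.05], "angular": [0, 0, 0], "gripper": 65}
    - {"dp": [0.04, 0.08, -0.05], "angular": [0, 0, 0], "gripper": 65}
    - {"dp": [0.04, 0.02, -0.01], "angular": [0, 0, 0], "gripper": 65}
    - {"dp": [0.04, 0, 0], "angular": [0, 0, 0], "gripper": 65}
    - {"dp": [0, 0, 0], "angular": [0, 0, 0], "gripper": 65}
    - {"dp": [0, 0, 0], "angular": [0, 0, 0], "gripper": 65}

```text
clock: 24.4
position: [0.6338, 0.0536, 0.1908]
ee_rot: [0.704, 0.052, 0.706, -0.053]
contact_force: [-0.3, 0.2, -0.7]
width: 0.0649
```

```bash
python3 - <<'E'
from meas import *
plan([.635,.053,.022],-8.5)
d=grab('wrist'); im=d['image']; P=cloud(d); z=P[...,2]; m=masks(im)
k=(z>.046)&(z<.058)&(abs(P[...,0]-.636)<.045)&(abs(P[...,1]-.052)<.07); v,u=np.nonzero(k)
print('nest',k.sum(),cv2.minAreaRect((onplane(d,np.c_[u,v],.052)[:,:2]*1000).astype(np.float32)),np.median(z[k]))
for n in('red','blue'):
    k=m[n]&(z>.012)&(z<.022)&(P[...,0]>.5)&(P[...,0]<.65)&(P[...,1]>-.04); v,u=np.nonzero(k)
    if len(u): print(n+' pad',cv2.minAreaRect((onplane(d,np.c_[u,v],.016)[:,:2]*1000).astype(np.float32)))
cv2.imwrite('pics/w2.png',im)
E
```

```text
pos [0.6338 0.0536 0.1908] yaw -8.54 w 0.0649 F [-0.3  0.2 -0.7] t 24.4
dp total tool units now-axes [ 1.407 -0.002  0.014] goal-axes [ 1.407 -0.004  0.01 ] turn units [-0.0005 -0.0014  0.0008]
nest 3658 ((631.2620849609375, 37.52124786376953), (122.61441040039062, 45.561405181884766), 78.24807739257812) 0.05230610162666685
red pad ((583.4912719726562, 107.32113647460938), (68.8028793334961, 69.32222747802734), 81.31315612792969)
blue pad ((573.12646484375, 30.625511169433594), (67.82832336425781, 68.83704376220703), 81.8400650024414)
```

View pics/w2.png

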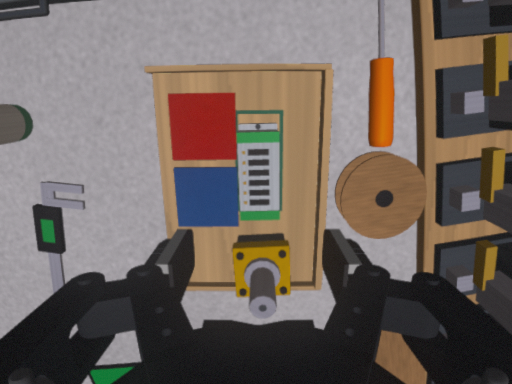

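```bash
python3 - <<'E'
from meas import *
d=grab('wrist'); print((onplane(d,[[238,130],[280,130],[281,219],[240,219],[260,175]],.052)*1000).round(1))
P=cloud(d);z=P[...,2]; v,u=np.mgrid[:384,:512]; k=(z>.046)&(z<.058)&(v<228)&(v>120)&(u>225)&(u<295); v,u=np.nonzero(k)
print(cv2.minAreaRect((onplane(d,np.c_[u,v],.052)[:,:2]*1000).astype(np.float32)))
E
```

```text
[[622.9 100.7  52. ]
 [661.7  94.9  52. ]
 [651.2   6.7  52. ]
 [610.2  12.9  52. ]
 [636.9  55.   52. ]]
((634.651611328125, 52.975433349609375), (89.03643035888672, 39.92294692993164), 83.1583023071289)
```

Request:
arm_command:
  series:
    - {"dp": [0.1, -0.004, 0.006], "angular": [-0.008, 0, 0], "gripper": 65}
    - {"dp": [0.2, 0, 0], "angular": [0, 0, 0], "gripper": 65}
    - {"dp": [0.25, 0, 0], "angular": [0, 0, 0], "gripper": 65}
    - {"dp": [0.25, 0, 0], "angular": [0, 0, 0], "gripper": 65}
    - {"dp": [0.2, 0, 0], "angular": [0, 0, 0], "gripper": 65}
    - {"dp": [0.15, 0, 0], "angular": [0, 0, 0], "gripper": 65}
    - {"dp": [0.05, 0, 0], "angular": [0, 0, 0], "gripper": 65}
    - {"dp": [0, 0, 0], "angular": [0, 0, 0], "gripper": 65}

```text
clock: 25.5
position: [0.6341, 0.052, 0.0387]
ee_rot: [0.704, 0.047, 0.707, -0.048]
contact_force: [0.1, -0.1, 0.2]
width: 0.0653
```

```bash
python3 -c "
from h import *
plan([.6347,.0531,.022],-7.8)"
```

```text
pos [0.6341 0.052  0.0387] yaw -7.67 w 0.0653 F [ 0.1 -0.1  0.2] t 25.5
dp total tool units now-axes [0.139 0.01  0.004] goal-axes [0.139 0.01  0.004] turn units [ 0.0014 -0.0021  0.001 ]
```

Request:
arm_command:
  grip_force: 50
  series:
    - {"dp": [0.06, 0.01, 0.003], "angular": [0, -0.002, 0.001], "gripper": 65}
    - {"dp": [0.06, 0, 0], "angular": [0, 0, 0], "gripper": 65}
    - {"dp": [0.02, 0, 0], "angular": [0, 0, 0], "gripper": 60}
    - {"dp": [0, 0, 0], "angular": [0, 0, 0], "gripper": 54}
    - {"dp": [0, 0, 0], "angular": [0, 0, 0], "gripper": 48}
    - {"dp": [0, 0, 0], "angular": [0, 0, 0], "gripper": 44}
    - {"dp": [0, 0, 0], "angular": [0, 0, 0], "gripper": 40}
    - {"dp": [0, 0, 0], "angular": [0, 0, 0], "gripper": 36}

```text
clock: 26.5
position: [0.6356, 0.0533, 0.0233]
ee_rot: [0.707, 0.047, 0.704, -0.047]
contact_force: [0.3, -0.6, 0.6]
width: 0.0391
```

Request:
arm_command:
  series:
    - {"dp": [0, 0, 0], "angular": [0, 0, 0], "gripper": 30}
    - {"dp": [0, 0, 0], "angular": [0, 0, 0], "gripper": 30}
    - {"dp": [0, 0, 0], "angular": [0, 0, 0], "gripper": 30}
    - {"dp": [0, 0, 0], "angular": [0, 0, 0], "gripper": 30}
    - {"dp": [-0.05, 0, 0], "angular": [0, 0, 0], "gripper": 30}
    - {"dp": [-0.1, 0, 0], "angular": [0, 0, 0], "gripper": 30}
    - {"dp": [-0.17, 0, 0], "angular": [0, 0, 0], "gripper": 30}
    - {"dp": [-0.2, 0, 0], "angular": [0, 0, 0], "gripper": 30}

```text
clock: 27.5
position: [0.6333, 0.0532, 0.0848]
ee_rot: [0.704, 0.047, 0.707, -0.047]
contact_force: [0.2, 1.1, -3.7]
width: 0.0397
```

```bash
python3 -c "
from h import *
plan([.445,.351,.17],-7.8)"
```

```text
pos [0.6333 0.0532 0.0848] yaw -7.66 w 0.0397 F [ 0.2  1.1 -3.7] t 27.5
dp total tool units now-axes [-0.705  2.25  -1.888] goal-axes [-0.71   2.246 -1.891] turn units [ 0.0016 -0.0021  0.0002]
```

Request:
arm_command:
  series:
    - {"dp": [-0.25, 0.03, -0.03], "angular": [0, 0, 0], "gripper": 30}
    - {"dp": [-0.25, 0.1, -0.08], "angular": [0, 0, 0], "gripper": 30}
    - {"dp": [-0.15, 0.2, -0.17], "angular": [0, 0, 0], "gripper": 30}
    - {"dp": [-0.05, 0.25, -0.21], "angular": [0, 0, 0], "gripper": 30}
    - {"dp": [0, 0.25, -0.21], "angular": [0, 0, 0], "gripper": 30}
    - {"dp": [0, 0.25, -0.21], "angular": [0, 0, 0], "gripper": 30}
    - {"dp": [0, 0.25, -0.21], "angular": [0, 0, 0], "gripper": 30}
    - {"dp": [0, 0.25, -0.21], "angular": [0, 0, 0], "gripper": 30}

```text
clock: 28.5
position: [0.5011, 0.2659, 0.1784]
ee_rot: [0.709, 0.05, 0.702, -0.049]
contact_force: [1.6, 0.4, -4.2]
width: 0.0391
```

```bash
python3 -c "
from h import *
plan([.445,.351,.14],-7.8)"
```

```text
pos [0.5011 0.2659 0.1784] yaw -8.02 w 0.0391 F [ 1.6  0.4 -4.2] t 28.5
dp total tool units now-axes [ 0.317  0.637 -0.565] goal-axes [ 0.32   0.639 -0.56 ] turn units [-0.0024  0.0058 -0.0017]
```

Request:
arm_command:
  series:
    - {"dp": [0, 0.18, -0.16], "angular": [-0.002, 0.006, 0], "gripper": 30}
    - {"dp": [0, 0.16, -0.14], "angular": [0, 0, 0], "gripper": 30}
    - {"dp": [0, 0.14, -0.12], "angular": [0, 0, 0], "gripper": 30}
    - {"dp": [0.05, 0.09, -0.08], "angular": [0, 0, 0], "gripper": 30}
    - {"dp": [0.1, 0.03, -0.03], "angular": [0, 0, 0], "gripper": 30}
    - {"dp": [0.1, 0, 0], "angular": [0, 0, 0], "gripper": 30}
    - {"dp": [0.05, 0, 0], "angular": [0, 0, 0], "gripper": 30}
    - {"dp": [0, 0, 0], "angular": [0, 0, 0], "gripper": 30}

```text
clock: 29.5
position: [0.4442, 0.3487, 0.1415]
ee_rot: [0.706, 0.048, 0.705, -0.047]
contact_force: [0.3, -0.1, -3.9]
width: 0.0393
```

```bash
python3 - <<'E'
from meas import *
plan([.4451,.3512,.0693],-7.8)
d=grab('wrist'); im=d['image']; P=cloud(d); z=P[...,2]
k=masks(im)['yellow']&(z>.05)&(z<.066)&(abs(P[...,1]-.35)<.08)&(abs(P[...,0]-.445)<.08); v,u=np.nonzero(k)
print(k.sum(),cv2.minAreaRect((onplane(d,np.c_[u,v],.058)[:,:2]*1000).astype(np.float32)) if k.sum()>10 else '')
cv2.imwrite('pics/w3.png',im)
E
```

```text
pos [0.4442 0.3487 0.1415] yaw -7.66 w 0.0393 F [ 0.3 -0.1 -3.9] t 29.5
dp total tool units now-axes [0.602 0.021 0.004] goal-axes [0.602 0.022 0.005] turn units [ 0.0016  0.0003 -0.0011]
350 ((451.8200378417969, 396.53271484375), (14.154112815856934, 45.318172454833984), 82.33252716064453)
```

View pics/w3.png

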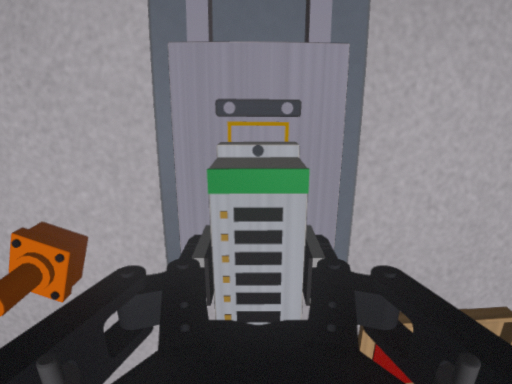

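```bash
python3 - <<'E'
from meas import *
d=grab('wrist'); s=get_state(); M=rot(s['ee_rot'])
for uv,z in(([[217,143],[300,143]],.142),([[209,169],[306,168]],.170)):
    print(((onplane(d,uv,z)-s['position'])@M*1000).round(1))
plan([.4453,.3508,.0693],-7.8)
E
```

```text
[[  0.3  49.6 -18.5]
 [  0.4  49.6  21.1]]
[[-27.7  42.9 -18.2]
 [-27.6  43.3  19.9]]
pos [0.4446 0.349  0.1422] yaw -7.66 w 0.039 F [ 0.9  0.3 -3.7] t 29.6
dp total tool units now-axes [0.608 0.014 0.003] goal-axes [0.608 0.016 0.004] turn units [ 0.0016  0.001  -0.0017]
```

Request:
arm_command:
  series:
    - {"dp": [0.08, 0.016, 0.004], "angular": [0.001, 0, -0.001], "gripper": 30}
    - {"dp": [0.13, 0, 0], "angular": [0, 0, 0], "gripper": 30}
    - {"dp": [0.13, 0, 0], "angular": [0, 0, 0], "gripper": 30}
    - {"dp": [0.1, 0, 0], "angular": [0, 0, 0], "gripper": 30}
    - {"dp": [0.06, 0, 0], "angular": [0, 0, 0], "gripper": 30}
    - {"dp": [0.02, 0, 0], "angular": [0, 0, 0], "gripper": 30}
    - {"dp": [0, 0, 0], "angular": [0, 0, 0], "gripper": 30}
    - {"dp": [0, 0, 0], "angular": [0, 0, 0], "gripper": 30}

```text
clock: 30.6
position: [0.4466, 0.3512, 0.0761]
ee_rot: [0.707, 0.049, 0.704, -0.047]
contact_force: [0.6, -0.3, -3.4]
width: 0.0396
```

```bash
python3 -c "
from h import *
plan([.4453,.3508,.0693],-7.8)"
```

```text
pos [0.4466 0.3512 0.0761] yaw -7.79 w 0.0396 F [ 0.6 -0.3 -3.4] t 30.6
dp total tool units now-axes [ 0.057 -0.005 -0.01 ] goal-axes [ 0.057 -0.005 -0.01 ] turn units [ 0.0002  0.0019 -0.0013]
```

Request:
arm_command:
  series:
    - {"dp": [0.025, -0.004, -0.008], "angular": [0, 0.002, -0.001], "gripper": 30}
    - {"dp": [0.02, 0, 0], "angular": [0, 0, 0], "gripper": 30}
    - {"dp": [0.01, 0, 0], "angular": [0, 0, 0], "gripper": 30}
    - {"dp": [0.008, 0, 0], "angular": [0, 0, 0], "gripper": 30}
    - {"dp": [0.008, 0, 0], "angular": [0, 0, 0], "gripper": 30}
    - {"dp": [0, 0, 0], "angular": [0, 0, 0], "gripper": 30}
    - {"dp": [0, 0, 0], "angular": [0, 0, 0], "gripper": 30}
    - {"dp": [0, 0, 0], "angular": [0, 0, 0], "gripper": 30}

```text
clock: 31.6
position: [0.4463, 0.3514, 0.0693]
ee_rot: [0.706, 0.049, 0.705, -0.047]
contact_force: [0.1, -0.0, -1.5]
width: 0.0393
```

Request:
arm_command:
  series:
    - {"dp": [0.008, 0, 0], "angular": [0, 0, 0], "gripper": 30}
    - {"dp": [0.006, 0, 0], "angular": [0, 0, 0], "gripper": 30}
    - {"dp": [0, 0, 0], "angular": [0, 0, 0], "gripper": 30}
    - {"dp": [0, 0, 0], "angular": [0, 0, 0], "gripper": 42}
    - {"dp": [0, 0, 0], "angular": [0, 0, 0], "gripper": 48}
    - {"dp": [0, 0, 0], "angular": [0, 0, 0], "gripper": 56}
    - {"dp": [0, 0, 0], "angular": [0, 0, 0], "gripper": 62}
    - {"dp": [0, 0, 0], "angular": [0, 0, 0], "gripper": 65}

```text
clock: 32.6
position: [0.4477, 0.3522, 0.0692]
ee_rot: [0.707, 0.049, 0.704, -0.046]
contact_force: [-0.6, 0.3, -0.1]
width: 0.0646
```

Request:
arm_command:
  series:
    - {"dp": [-0.05, 0, 0], "angular": [0, 0, 0], "gripper": 65}
    - {"dp": [-0.1, 0, 0], "angular": [0, 0, 0], "gripper": 65}
    - {"dp": [-0.2, 0, 0], "angular": [0, 0, 0], "gripper": 65}
    - {"dp": [-0.3, 0, 0], "angular": [0, 0, 0], "gripper": 65}
    - {"dp": [-0.3, 0, 0], "angular": [0, 0, 0], "gripper": 60}
    - {"dp": [-0.2, -0.1, 0], "angular": [0, 0, 0], "gripper": 60}
    - {"dp": [0, -0.3, 0], "angular": [0, 0, 0], "gripper": 60}
    - {"dp": [0, -0.4, 0], "angular": [0, 0, 0], "gripper": 60}

```text
clock: 33.6
position: [0.4357, 0.2576, 0.2177]
ee_rot: [0.71, 0.05, 0.701, -0.043]
contact_force: [1.4, -1.0, -0.4]
width: 0.0599
```

```bash
python3 - <<'E'
from meas import *
d=grab('top'); im=d['image']; P=cloud(d); z=P[...,2]
k=(z>.09)&(z<.104)&(abs(P[...,0]-.445)<.06)&(abs(P[...,1]-.351)<.07); v,u=np.nonzero(k)
print('nest top',k.sum(),np.median(z[k]),cv2.minAreaRect((onplane(d,np.c_[u,v],.098)[:,:2]*1000).astype(np.float32)))
m=masks(im); 
for n,y in(('red',-.357),('blue',-.265)):
    k=m[n]&(z>.037)&(z<.055)&(abs(P[...,0]-.4135)<.045)&(abs(P[...,1]-y)<.045); v,u=np.nonzero(k)
    print(n,k.sum(),cv2.minAreaRect((onplane(d,np.c_[u,v],.045)[:,:2]*1000).astype(np.float32)))
    k=(z>.095)&(z<.11)&(abs(P[...,0]-.4135)<.03)&(abs(P[...,1]-y)<.03); v,u=np.nonzero(k)
    print(' top',k.sum(),onplane(d,[[u.mean(),v.mean()]],.103).round(4),np.median(z[k]))
cv2.imwrite('pics/top2.png',cv2.resize(im[50:250,:],(768,300)))
plan([.4135,-.2653,.2],-7.26)
E
```

```text
nest top 0 nan ((0.0, 0.0), (0.0, 0.0), 0.0)
red 366 ((414.3845520019531, -355.74884033203125), (59.474185943603516, 58.25945281982422), 83.71369934082031)
 top 118 [[ 0.4137 -0.3549  0.103 ]] 0.10230876148446683
blue 367 ((414.7034606933594, -263.34722900390625), (58.59608459472656, 58.42530822753906), 83.56230926513672)
 top 112 [[ 0.4139 -0.2619  0.103 ]] 0.10250639882682244
pos [0.4337 0.2517 0.2177] yaw -7.63 w 0.0599 F [-2.9 -3.7 -0.9] t 33.65
dp total tool units now-axes [ 0.14  -4.293  0.404] goal-axes [ 0.148 -4.295  0.378] turn units [-0.0041  0.0071 -0.0018]
  return _methods._mean(a, axis=axis, dtype=dtype,
  ret = ret.dtype.type(ret / rcount)
```

View pics/top2.png

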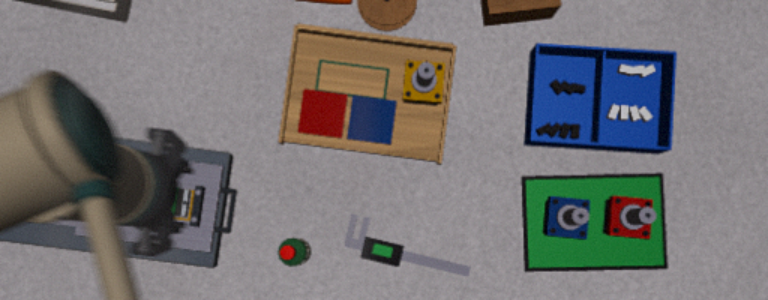

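Pictures viewed: 8. Blue (568,216) and red (630,217) stand upright on the mat. The arm covers the seat, so I will check the nest once it has cleared.

Request:
arm_command:
  series:
    - {"dp": [0, -0.35, 0.03], "angular": [0, 0.007, 0], "gripper": 60}
    - {"dp": [0, -0.42, 0.035], "angular": [0, 0, 0], "gripper": 60}
    - {"dp": [0, -0.42, 0.035], "angular": [0, 0, 0], "gripper": 60}
    - {"dp": [0, -0.42, 0.035], "angular": [0, 0, 0], "gripper": 60}
    - {"dp": [0, -0.42, 0.035], "angular": [0, 0, 0], "gripper": 60}
    - {"dp": [0, -0.42, 0.035], "angular": [0, 0, 0], "gripper": 60}
    - {"dp": [0, -0.42, 0.035], "angular": [0, 0, 0], "gripper": 60}
    - {"dp": [0, -0.42, 0.035], "angular": [0, 0, 0], "gripper": 60}

```text
clock: 34.65
position: [0.4155, -0.1537, 0.225]
ee_rot: [0.712, 0.047, 0.7, -0.044]
contact_force: [0.7, -0.2, 0.7]
width: 0.06
```

```bash
cat > nest.py <<'E'
from meas import *
d=grab('top'); im=d['image']; P=cloud(d); z=P[...,2]
k=(z>.09)&(z<.104)&(abs(P[...,0]-.445)<.06)&(abs(P[...,1]-.351)<.07); v,u=np.nonzero(k)
print('nest top',k.sum(),np.median(z[k]) if k.any() else '',cv2.minAreaRect((onplane(d,np.c_[u,v],.098)[:,:2]*1000).astype(np.float32)))
E
python3 nest.py
python3 -c "
from h import *
plan([.4137,-.2645,.15],-7.26)"
```

```text
nest top 802 0.09800871449846649 ((446.74896240234375, 350.3985595703125), (91.09776306152344, 39.52032470703125), 82.4143295288086)
pos [ 0.4158 -0.1606  0.2252] yaw -7.57 w 0.0601 F [ 0.  -5.   0.4] t 34.7
dp total tool units now-axes [ 0.631 -0.858  0.085] goal-axes [ 0.626 -0.861  0.092] turn units [-0.0034  0.0113  0.0021]
```

The nest sits within about 2 mm of the seat centre, flat and square. Next I fetch blue.

Request:
arm_command:
  series:
    - {"dp": [0, -0.3, 0.03], "angular": [-0.003, 0.006, 0.002], "gripper": 60}
    - {"dp": [0, -0.28, 0.03], "angular": [0, 0.005, 0], "gripper": 60}
    - {"dp": [0.1, -0.18, 0.02], "angular": [0, 0, 0], "gripper": 60}
    - {"dp": [0.15, -0.08, 0.01], "angular": [0, 0, 0], "gripper": 60}
    - {"dp": [0.17, 0, 0], "angular": [0, 0, 0], "gripper": 60}
    - {"dp": [0.12, 0, 0], "angular": [0, 0, 0], "gripper": 60}
    - {"dp": [0.05, 0, 0], "angular": [0, 0, 0], "gripper": 60}
    - {"dp": [0, 0, 0], "angular": [0, 0, 0], "gripper": 60}

```text
clock: 35.7
position: [0.4154, -0.2679, 0.159]
ee_rot: [0.709, 0.045, 0.702, -0.049]
contact_force: [0.3, 0.4, -0.8]
width: 0.0596
```

```bash
python3 -c "
from h import *
plan([.4137,-.2645,.0615],-7.26)"
```

```text
pos [ 0.4154 -0.2679  0.159 ] yaw -7.63 w 0.0596 F [ 0.3  0.4 -0.8] t 35.7
dp total tool units now-axes [ 0.812  0.031 -0.026] goal-axes [ 0.812  0.027 -0.018] turn units [-0.0041  0.0058  0.0032]
```

Request:
arm_command:
  grip_force: 70
  series:
    - {"dp": [0.05, 0.026, -0.018], "angular": [-0.004, 0.006, 0.003], "gripper": 60}
    - {"dp": [0.15, 0, 0], "angular": [0, 0, 0], "gripper": 60}
    - {"dp": [0.18, 0, 0], "angular": [0, 0, 0], "gripper": 60}
    - {"dp": [0.18, 0, 0], "angular": [0, 0, 0], "gripper": 60}
    - {"dp": [0.12, 0, 0], "angular": [0, 0, 0], "gripper": 60}
    - {"dp": [0.06, 0, 0], "angular": [0, 0, 0], "gripper": 60}
    - {"dp": [0, 0, 0], "angular": [0, 0, 0], "gripper": 60}
    - {"dp": [0, 0, 0], "angular": [0, 0, 0], "gripper": 60}

```text
clock: 36.7
position: [0.4167, -0.2651, 0.071]
ee_rot: [0.708, 0.042, 0.704, -0.045]
contact_force: [-0.8, -0.1, 0.3]
width: 0.06
```

```bash
python3 -c "
from h import *
plan([.4137,-.2645,.0615],-7.26)"
```

```text
pos [ 0.4167 -0.2651  0.071 ] yaw -7.09 w 0.06 F [-0.8 -0.1  0.3] t 36.7
dp total tool units now-axes [ 0.079  0.002 -0.026] goal-axes [ 0.079  0.002 -0.026] turn units [0.0019 0.0035 0.0025]
```

Request:
arm_command:
  series:
    - {"dp": [0.05, 0.002, -0.025], "angular": [0.002, 0.003, 0.002], "gripper": 60}
    - {"dp": [0.02, 0, 0], "angular": [0, 0, 0], "gripper": 50}
    - {"dp": [0, 0, 0], "angular": [0, 0, 0], "gripper": 40}
    - {"dp": [0, 0, 0], "angular": [0, 0, 0], "gripper": 35}
    - {"dp": [0, 0, 0], "angular": [0, 0, 0], "gripper": 30}
    - {"dp": [0, 0, 0], "angular": [0, 0, 0], "gripper": 25}
    - {"dp": [0, 0, 0], "angular": [0, 0, 0], "gripper": 20}
    - {"dp": [0, 0, 0], "angular": [0, 0, 0], "gripper": 15}

```text
clock: 37.7
position: [0.4135, -0.2649, 0.0634]
ee_rot: [0.706, 0.044, 0.705, -0.045]
contact_force: [-0.1, 0.4, -0.2]
width: 0.0238
```

Request:
arm_command:
  series:
    - {"dp": [0, 0, 0], "angular": [0, 0, 0], "gripper": 15}
    - {"dp": [0, 0, 0], "angular": [0, 0, 0], "gripper": 15}
    - {"dp": [0, 0, 0], "angular": [0, 0, 0], "gripper": 15}
    - {"dp": [0, 0, 0], "angular": [0, 0, 0], "gripper": 15}
    - {"dp": [0, 0, 0], "angular": [0, 0, 0], "gripper": 15}
    - {"dp": [0, 0, 0], "angular": [0, 0, 0], "gripper": 15}
    - {"dp": [0, 0, 0], "angular": [0, 0, 0], "gripper": 15}
    - {"dp": [0, 0, 0], "angular": [0, 0, 0], "gripper": 15}

```text
clock: 38.7
position: [0.4134, -0.2649, 0.0634]
ee_rot: [0.706, 0.044, 0.705, -0.045]
contact_force: [-0.6, -0.6, 1.3]
width: 0.0238
```

Request:
arm_command:
  series:
    - {"dp": [-0.05, 0, 0], "angular": [0, 0, 0], "gripper": 15}
    - {"dp": [-0.1, 0, 0], "angular": [0, 0, 0], "gripper": 15}
    - {"dp": [-0.17, 0, 0], "angular": [0, 0, 0], "gripper": 15}
    - {"dp": [-0.22, 0, 0], "angular": [0, 0, 0], "gripper": 15}
    - {"dp": [-0.25, 0, 0], "angular": [0, 0, 0], "gripper": 15}
    - {"dp": [-0.22, 0, 0], "angular": [0, 0, 0], "gripper": 15}
    - {"dp": [-0.17, 0, 0], "angular": [0, 0, 0], "gripper": 15}
    - {"dp": [-0.05, 0, 0], "angular": [0, 0, 0], "gripper": 15}

```text
clock: 39.7
position: [0.4103, -0.2609, 0.2127]
ee_rot: [0.703, 0.047, 0.708, -0.042]
contact_force: [-0.2, -0.3, -8.7]
width: 0.0233
```

```bash
python3 -c "
from h import *
plan([.572,.031,.21],-7.5)"
```

```text
pos [ 0.4103 -0.2609  0.2127] yaw -7.28 w 0.0233 F [-0.2 -0.3 -8.7] t 39.7
dp total tool units now-axes [0.031 2.583 1.029] goal-axes [0.023 2.587 1.018] turn units [ 0.0024 -0.0053 -0.0041]
```

Request:
arm_command:
  series:
    - {"dp": [0, 0.1, 0.04], "angular": [0.002, -0.005, -0.004], "gripper": 15}
    - {"dp": [0, 0.2, 0.08], "angular": [0, 0, 0], "gripper": 15}
    - {"dp": [0, 0.28, 0.11], "angular": [0, 0, 0], "gripper": 15}
    - {"dp": [0, 0.28, 0.11], "angular": [0, 0, 0], "gripper": 15}
    - {"dp": [0, 0.28, 0.11], "angular": [0, 0, 0], "gripper": 15}
    - {"dp": [0, 0.28, 0.11], "angular": [0, 0, 0], "gripper": 15}
    - {"dp": [0, 0.28, 0.11], "angular": [0, 0, 0], "gripper": 15}
    - {"dp": [0, 0.28, 0.11], "angular": [0, 0, 0], "gripper": 15}

```text
clock: 40.7
position: [0.5318, -0.0232, 0.2032]
ee_rot: [0.7, 0.051, 0.711, -0.044]
contact_force: [0.8, -0.6, -7.4]
width: 0.0237
```

```bash
python3 -c "
from h import *
plan([.5725,.031,.21],-7.7)"
```

```text
pos [ 0.5318 -0.0232  0.2032] yaw -7.76 w 0.0237 F [ 0.8 -0.6 -7.4] t 40.7
dp total tool units now-axes [-0.057  0.494  0.274] goal-axes [-0.057  0.493  0.275] turn units [-0.0007 -0.0104 -0.0054]
```

Request:
arm_command:
  series:
    - {"dp": [0, 0.15, 0.08], "angular": [0, -0.005, -0.005], "gripper": 15}
    - {"dp": [0, 0.13, 0.08], "angular": [0, -0.005, 0], "gripper": 15}
    - {"dp": [0, 0.11, 0.06], "angular": [0, 0, 0], "gripper": 15}
    - {"dp": [0, 0.07, 0.04], "angular": [0, 0, 0], "gripper": 15}
    - {"dp": [0.05, 0.02, 0.01], "angular": [0, 0, 0], "gripper": 15}
    - {"dp": [0.12, 0, 0], "angular": [0, 0, 0], "gripper": 15}
    - {"dp": [0.12, 0, 0], "angular": [0, 0, 0], "gripper": 15}
    - {"dp": [0.05, 0, 0], "angular": [0, 0, 0], "gripper": 15}

```text
clock: 41.7
position: [0.5696, 0.0355, 0.1542]
ee_rot: [0.702, 0.048, 0.709, -0.047]
contact_force: [0.3, -0.4, -7.4]
width: 0.0237
```

```bash
python3 -c "
from h import *
plan([.5725,.031,.0764],-7.7)"
```

```text
pos [0.5696 0.0355 0.1542] yaw -7.64 w 0.0237 F [ 0.3 -0.4 -7.4] t 41.7
dp total tool units now-axes [ 0.648 -0.034  0.036] goal-axes [ 0.648 -0.034  0.029] turn units [ 0.0006 -0.0069 -0.0006]
```

Request:
arm_command:
  series:
    - {"dp": [0.03, -0.034, 0.03], "angular": [0, -0.007, 0], "gripper": 15}
    - {"dp": [0.1, 0, 0], "angular": [0, 0, 0], "gripper": 15}
    - {"dp": [0.14, 0, 0], "angular": [0, 0, 0], "gripper": 15}
    - {"dp": [0.14, 0, 0], "angular": [0, 0, 0], "gripper": 15}
    - {"dp": [0.1, 0, 0], "angular": [0, 0, 0], "gripper": 15}
    - {"dp": [0.05, 0, 0], "angular": [0, 0, 0], "gripper": 15}
    - {"dp": [0, 0, 0], "angular": [0, 0, 0], "gripper": 15}
    - {"dp": [0, 0, 0], "angular": [0, 0, 0], "gripper": 15}

```text
clock: 42.7
position: [0.5738, 0.0295, 0.0839]
ee_rot: [0.707, 0.048, 0.704, -0.047]
contact_force: [-0.4, 0.0, -6.9]
width: 0.0235
```

```bash
python3 -c "
from h import *
plan([.5725,.031,.0764],-7.7)"
```

```text
pos [0.5738 0.0295 0.0839] yaw -7.74 w 0.0235 F [-0.4  0.  -6.9] t 42.7
dp total tool units now-axes [ 0.062  0.011 -0.013] goal-axes [ 0.062  0.011 -0.013] turn units [-0.0005  0.0021 -0.0007]
```

Request:
arm_command:
  series:
    - {"dp": [0.02, 0.01, -0.01], "angular": [0, 0.002, 0], "gripper": 15}
    - {"dp": [0.02, 0, 0], "angular": [0, 0, 0], "gripper": 15}
    - {"dp": [0.015, 0, 0], "angular": [0, 0, 0], "gripper": 15}
    - {"dp": [0.01, 0, 0], "angular": [0, 0, 0], "gripper": 15}
    - {"dp": [0.008, 0, 0], "angular": [0, 0, 0], "gripper": 15}
    - {"dp": [0.008, 0, 0], "angular": [0, 0, 0], "gripper": 15}
    - {"dp": [0, 0, 0], "angular": [0, 0, 0], "gripper": 15}
    - {"dp": [0, 0, 0], "angular": [0, 0, 0], "gripper": 15}

```text
clock: 43.7
position: [0.5739, 0.0311, 0.0765]
ee_rot: [0.707, 0.048, 0.704, -0.047]
contact_force: [-1.4, 0.9, -4.5]
width: 0.0235
```

```bash
python3 -c "
from h import *
plan([.5725,.031,.0764],-7.7)"
```

```text
pos [0.5739 0.0311 0.0765] yaw -7.73 w 0.0235 F [-1.4  0.9 -4.5] t 43.7
dp total tool units now-axes [ 0.001 -0.002 -0.011] goal-axes [ 0.001 -0.002 -0.011] turn units [-0.0004  0.0023 -0.0009]
```

Request:
arm_command:
  series:
    - {"dp": [0.008, 0, 0], "angular": [0, 0, 0], "gripper": 15}
    - {"dp": [0.008, 0, 0], "angular": [0, 0, 0], "gripper": 15}
    - {"dp": [0, 0, 0], "angular": [0, 0, 0], "gripper": 15}
    - {"dp": [0, 0, 0], "angular": [0, 0, 0], "gripper": 15}
    - {"dp": [0, 0, 0], "angular": [0, 0, 0], "gripper": 28}
    - {"dp": [0, 0, 0], "angular": [0, 0, 0], "gripper": 35}
    - {"dp": [0, 0, 0], "angular": [0, 0, 0], "gripper": 50}
    - {"dp": [0, 0, 0], "angular": [0, 0, 0], "gripper": 60}

```text
clock: 44.7
position: [0.5775, 0.0307, 0.0774]
ee_rot: [0.71, 0.048, 0.701, -0.047]
contact_force: [-0.4, 0.6, 0.1]
width: 0.0599
```

Request:
arm_command:
  series:
    - {"dp": [-0.1, 0, 0], "angular": [0, 0, 0], "gripper": 60}
    - {"dp": [-0.25, 0, 0], "angular": [0, 0, 0], "gripper": 60}
    - {"dp": [-0.3, 0, 0], "angular": [0, 0, 0], "gripper": 60}
    - {"dp": [-0.3, -0.05, -0.01], "angular": [0, 0, 0], "gripper": 60}
    - {"dp": [0, -0.25, -0.06], "angular": [0, 0, 0], "gripper": 60}
    - {"dp": [0, -0.4, -0.1], "angular": [0, 0, 0], "gripper": 60}
    - {"dp": [0, -0.4, -0.1], "angular": [0, 0, 0], "gripper": 60}
    - {"dp": [0, -0.4, -0.1], "angular": [0, 0, 0], "gripper": 60}

```text
clock: 45.7
position: [0.5102, -0.1437, 0.2013]
ee_rot: [0.714, 0.045, 0.697, -0.045]
contact_force: [1.2, -0.0, -0.9]
width: 0.0605
```

```bash
python3 - <<'E'
from meas import *
plan([.4135,-.3563,.2],-7)
d=grab('top'); im=d['image']; P=cloud(d); z=P[...,2]; m=masks(im)
k=m['blue']&(z>.05)&(z<.064)&(abs(P[...,0]-.573)<.045)&(abs(P[...,1]-.031)<.045); v,u=np.nonzero(k)
print('blue fl',k.sum(),cv2.minAreaRect((onplane(d,np.c_[u,v],.058)[:,:2]*1000).astype(np.float32)),np.median(z[k]))
E
```

```text
pos [ 0.5102 -0.1437  0.2013] yaw -7.31 w 0.0605 F [ 1.2 -0.  -0.9] t 45.7
dp total tool units now-axes [-0.005 -1.86  -0.574] goal-axes [ 0.011 -1.857 -0.584] turn units [-0.0035  0.0151 -0.0007]
blue fl 374 ((573.7898559570312, 30.836902618408203), (59.75715255737305, 59.946807861328125), 83.61011505126953) 0.05809458139861601
```

Request:
arm_command:
  series:
    - {"dp": [0, -0.32, -0.1], "angular": [-0.003, 0.008, 0], "gripper": 60}
    - {"dp": [0, -0.38, -0.12], "angular": [0, 0.007, 0], "gripper": 60}
    - {"dp": [0, -0.38, -0.12], "angular": [0, 0, 0], "gripper": 60}
    - {"dp": [0, -0.38, -0.12], "angular": [0, 0, 0], "gripper": 60}
    - {"dp": [0, -0.25, -0.08], "angular": [0, 0, 0], "gripper": 60}
    - {"dp": [0.1, -0.12, -0.04], "angular": [0, 0, 0], "gripper": 60}
    - {"dp": [0.15, 0, 0], "angular": [0, 0, 0], "gripper": 60}
    - {"dp": [0.08, 0, 0], "angular": [0, 0, 0], "gripper": 60}

```text
clock: 46.75
position: [0.4097, -0.367, 0.1676]
ee_rot: [0.708, 0.042, 0.703, -0.049]
contact_force: [0.8, -0.4, 0.8]
width: 0.06
```

```bash
python3 -c "
from h import *
plan([.4135,-.3573,.062],-7)"
```

```text
pos [ 0.4097 -0.367   0.1676] yaw -7.39 w 0.06 F [ 0.8 -0.4  0.8] t 46.75
dp total tool units now-axes [0.879 0.093 0.014] goal-axes [0.88  0.084 0.022] turn units [-0.0044  0.005   0.0065]
```

Request:
arm_command:
  series:
    - {"dp": [0, 0.084, 0.022], "angular": [-0.004, 0.005, 0.006], "gripper": 60}
    - {"dp": [0.1, 0, 0], "angular": [0, 0, 0], "gripper": 60}
    - {"dp": [0.18, 0, 0], "angular": [0, 0, 0], "gripper": 60}
    - {"dp": [0.18, 0, 0], "angular": [0, 0, 0], "gripper": 60}
    - {"dp": [0.18, 0, 0], "angular": [0, 0, 0], "gripper": 60}
    - {"dp": [0.1, 0, 0], "angular": [0, 0, 0], "gripper": 60}
    - {"dp": [0.04, 0, 0], "angular": [0, 0, 0], "gripper": 60}
    - {"dp": [0, 0, 0], "angular": [0, 0, 0], "gripper": 60}

```text
clock: 47.75
position: [0.4169, -0.3535, 0.0707]
ee_rot: [0.706, 0.041, 0.705, -0.041]
contact_force: [0.4, 0.2, 0.2]
width: 0.0602
```

```bash
python3 -c "
from h import *
plan([.4135,-.3573,.062],-7)"
```

```text
pos [ 0.4169 -0.3535  0.0707] yaw -6.64 w 0.0602 F [0.4 0.2 0.2] t 47.75
dp total tool units now-axes [ 0.073 -0.034 -0.025] goal-axes [ 0.073 -0.035 -0.025] turn units [0.004  0.0011 0.0006]
```

Request:
arm_command:
  series:
    - {"dp": [0.04, -0.03, -0.024], "angular": [0.004, 0, 0], "gripper": 60}
    - {"dp": [0.02, 0, 0], "angular": [0, 0, 0], "gripper": 50}
    - {"dp": [0, 0, 0], "angular": [0, 0, 0], "gripper": 40}
    - {"dp": [0, 0, 0], "angular": [0, 0, 0], "gripper": 35}
    - {"dp": [0, 0, 0], "angular": [0, 0, 0], "gripper": 30}
    - {"dp": [0, 0, 0], "angular": [0, 0, 0], "gripper": 25}
    - {"dp": [0, 0, 0], "angular": [0, 0, 0], "gripper": 20}
    - {"dp": [0, 0, 0], "angular": [0, 0, 0], "gripper": 15}

```text
clock: 48.75
position: [0.4133, -0.3581, 0.065]
ee_rot: [0.707, 0.042, 0.705, -0.045]
contact_force: [-1.1, -0.6, 0.0]
width: 0.0235
```

Request:
arm_command:
  series:
    - {"dp": [0, 0, 0], "angular": [0, 0, 0], "gripper": 15}
    - {"dp": [0, 0, 0], "angular": [0, 0, 0], "gripper": 15}
    - {"dp": [0, 0, 0], "angular": [0, 0, 0], "gripper": 15}
    - {"dp": [0, 0, 0], "angular": [0, 0, 0], "gripper": 15}
    - {"dp": [0, 0, 0], "angular": [0, 0, 0], "gripper": 15}
    - {"dp": [0, 0, 0], "angular": [0, 0, 0], "gripper": 15}
    - {"dp": [0, 0, 0], "angular": [0, 0, 0], "gripper": 15}
    - {"dp": [0, 0, 0], "angular": [0, 0, 0], "gripper": 15}

```text
clock: 49.75
position: [0.4133, -0.3581, 0.065]
ee_rot: [0.707, 0.042, 0.705, -0.045]
contact_force: [-2.1, -0.4, 1.8]
width: 0.0232
```

Request:
arm_command:
  series:
    - {"dp": [-0.05, 0, 0], "angular": [0, 0, 0], "gripper": 15}
    - {"dp": [-0.1, 0, 0], "angular": [0, 0, 0], "gripper": 15}
    - {"dp": [-0.17, 0, 0], "angular": [0, 0, 0], "gripper": 15}
    - {"dp": [-0.22, 0, 0], "angular": [0, 0, 0], "gripper": 15}
    - {"dp": [-0.25, 0, 0], "angular": [0, 0, 0], "gripper": 15}
    - {"dp": [-0.25, 0, 0], "angular": [0, 0, 0], "gripper": 15}
    - {"dp": [-0.2, 0, 0], "angular": [0, 0, 0], "gripper": 15}
    - {"dp": [-0.08, 0, 0], "angular": [0, 0, 0], "gripper": 15}

```text
clock: 50.75
position: [0.4119, -0.354, 0.2263]
ee_rot: [0.705, 0.045, 0.707, -0.042]
contact_force: [-0.2, -0.2, -5.8]
width: 0.0233
```

```bash
python3 -c "
from h import *
plan([.584,.108,.22],-7.5)"
```

```text
pos [ 0.4119 -0.354   0.2263] yaw -7.02 w 0.0233 F [-0.2 -0.2 -5.8] t 50.75
dp total tool units now-axes [0.069 3.996 0.953] goal-axes [0.052 4.005 0.92 ] turn units [ 0.0053 -0.0016 -0.0031]
```

Request:
arm_command:
  series:
    - {"dp": [0, 0.1, 0.025], "angular": [0.005, 0, -0.003], "gripper": 15}
    - {"dp": [0, 0.2, 0.045], "angular": [0, 0, 0], "gripper": 15}
    - {"dp": [0, 0.3, 0.07], "angular": [0, 0, 0], "gripper": 15}
    - {"dp": [0, 0.3, 0.07], "angular": [0, 0, 0], "gripper": 15}
    - {"dp": [0, 0.3, 0.07], "angular": [0, 0, 0], "gripper": 15}
    - {"dp": [0, 0.3, 0.07], "angular": [0, 0, 0], "gripper": 15}
    - {"dp": [0, 0.3, 0.07], "angular": [0, 0, 0], "gripper": 15}
    - {"dp": [0, 0.3, 0.07], "angular": [0, 0, 0], "gripper": 15}

```text
clock: 51.75
position: [0.5007, -0.0969, 0.217]
ee_rot: [0.699, 0.053, 0.712, -0.044]
contact_force: [0.2, 0.2, -6.5]
width: 0.0237
```

```bash
python3 -c "
from h import *
plan([.5838,.1078,.22],-7.5)"
```

```text
pos [ 0.5007 -0.0969  0.217 ] yaw -7.85 w 0.0237 F [ 0.2  0.2 -6.5] t 51.75
dp total tool units now-axes [-0.013  1.785  0.452] goal-axes [-0.025  1.782  0.464] turn units [-0.0039 -0.0118 -0.0072]
```

Request:
arm_command:
  series:
    - {"dp": [0, 0.3, 0.075], "angular": [-0.004, -0.006, -0.004], "gripper": 15}
    - {"dp": [0, 0.3, 0.075], "angular": [0, -0.006, -0.004], "gripper": 15}
    - {"dp": [0, 0.3, 0.075], "angular": [0, 0, 0], "gripper": 15}
    - {"dp": [0, 0.25, 0.065], "angular": [0, 0, 0], "gripper": 15}
    - {"dp": [0, 0.2, 0.05], "angular": [0, 0, 0], "gripper": 15}
    - {"dp": [0, 0.15, 0.04], "angular": [0, 0, 0], "gripper": 15}
    - {"dp": [0, 0.08, 0.02], "angular": [0, 0, 0], "gripper": 15}
    - {"dp": [0, 0, 0], "angular": [0, 0, 0], "gripper": 15}

```text
clock: 52.75
position: [0.5661, 0.1007, 0.2061]
ee_rot: [0.698, 0.045, 0.713, -0.044]
contact_force: [0.0, -0.5, -6.7]
width: 0.0235
```

```bash
python3 -c "
from h import *
plan([.5838,.1078,.078],-7.4)"
```

```text
pos [0.5661 0.1007 0.2061] yaw -7.19 w 0.0235 F [ 0.  -0.5 -6.7] t 52.75
dp total tool units now-axes [1.064 0.077 0.162] goal-axes [1.067 0.078 0.138] turn units [ 0.0024 -0.0138 -0.0002]
```

Request:
arm_command:
  series:
    - {"dp": [0, 0.04, 0.08], "angular": [0.002, -0.007, 0], "gripper": 15}
    - {"dp": [0, 0.04, 0.07], "angular": [0, -0.007, 0], "gripper": 15}
    - {"dp": [0.08, 0, 0], "angular": [0, 0, 0], "gripper": 15}
    - {"dp": [0.13, 0, 0], "angular": [0, 0, 0], "gripper": 15}
    - {"dp": [0.13, 0, 0], "angular": [0, 0, 0], "gripper": 15}
    - {"dp": [0.08, 0, 0], "angular": [0, 0, 0], "gripper": 15}
    - {"dp": [0, 0, 0], "angular": [0, 0, 0], "gripper": 15}
    - {"dp": [0, 0, 0], "angular": [0, 0, 0], "gripper": 15}

```text
clock: 53.75
position: [0.585, 0.1053, 0.1504]
ee_rot: [0.705, 0.046, 0.706, -0.047]
contact_force: [0.4, -0.2, -5.8]
width: 0.0231
```

```bash
python3 -c "
from h import *
plan([.5838,.1078,.078],-7.4)"
```

```text
pos [0.585  0.1053 0.1504] yaw -7.58 w 0.0231 F [ 0.4 -0.2 -5.8] t 53.75
dp total tool units now-axes [ 0.603  0.021 -0.012] goal-axes [ 0.603  0.02  -0.013] turn units [-0.002  -0.0011  0.0013]
```

Request:
arm_command:
  series:
    - {"dp": [0.05, 0.02, -0.012], "angular": [-0.002, -0.001, 0.001], "gripper": 15}
    - {"dp": [0.12, 0, 0], "angular": [0, 0, 0], "gripper": 15}
    - {"dp": [0.14, 0, 0], "angular": [0, 0, 0], "gripper": 15}
    - {"dp": [0.12, 0, 0], "angular": [0, 0, 0], "gripper": 15}
    - {"dp": [0.08, 0, 0], "angular": [0, 0, 0], "gripper": 15}
    - {"dp": [0.03, 0, 0], "angular": [0, 0, 0], "gripper": 15}
    - {"dp": [0, 0, 0], "angular": [0, 0, 0], "gripper": 15}
    - {"dp": [0, 0, 0], "angular": [0, 0, 0], "gripper": 15}

```text
clock: 54.75
position: [0.5852, 0.1083, 0.0828]
ee_rot: [0.707, 0.045, 0.704, -0.045]
contact_force: [-0.3, -0.1, -6.4]
width: 0.0234
```

```bash
python3 -c "
from h import *
plan([.5838,.1078,.078],-7.4)"
```

```text
pos [0.5852 0.1083 0.0828] yaw -7.36 w 0.0234 F [-0.3 -0.1 -6.4] t 54.75
dp total tool units now-axes [ 0.04  -0.006 -0.011] goal-axes [ 0.04  -0.006 -0.011] turn units [ 0.0004  0.0021 -0.0002]
```

Request:
arm_command:
  series:
    - {"dp": [0.02, -0.005, -0.01], "angular": [0, 0.002, 0], "gripper": 15}
    - {"dp": [0.015, 0, 0], "angular": [0, 0, 0], "gripper": 15}
    - {"dp": [0.008, 0, 0], "angular": [0, 0, 0], "gripper": 15}
    - {"dp": [0.008, 0, 0], "angular": [0, 0, 0], "gripper": 15}
    - {"dp": [0.006, 0, 0], "angular": [0, 0, 0], "gripper": 15}
    - {"dp": [0, 0, 0], "angular": [0, 0, 0], "gripper": 15}
    - {"dp": [0, 0, 0], "angular": [0, 0, 0], "gripper": 15}
    - {"dp": [0, 0, 0], "angular": [0, 0, 0], "gripper": 15}

```text
clock: 55.75
position: [0.5848, 0.108, 0.0781]
ee_rot: [0.707, 0.046, 0.704, -0.045]
contact_force: [-1.7, 0.4, -3.5]
width: 0.0231
```

Request:
arm_command:
  series:
    - {"dp": [0.008, 0, 0], "angular": [0, 0, 0], "gripper": 15}
    - {"dp": [0.006, 0, 0], "angular": [0, 0, 0], "gripper": 15}
    - {"dp": [0, 0, 0], "angular": [0, 0, 0], "gripper": 15}
    - {"dp": [0, 0, 0], "angular": [0, 0, 0], "gripper": 15}
    - {"dp": [0, 0, 0], "angular": [0, 0, 0], "gripper": 28}
    - {"dp": [0, 0, 0], "angular": [0, 0, 0], "gripper": 35}
    - {"dp": [0, 0, 0], "angular": [0, 0, 0], "gripper": 50}
    - {"dp": [0, 0, 0], "angular": [0, 0, 0], "gripper": 60}

```text
clock: 56.75
position: [0.5876, 0.1081, 0.0786]
ee_rot: [0.709, 0.046, 0.702, -0.045]
contact_force: [-0.7, 0.3, -0.9]
width: 0.0599
```

Request:
arm_command:
  series:
    - {"dp": [-0.1, 0, 0], "angular": [0, 0, 0], "gripper": 60}
    - {"dp": [-0.25, 0, 0], "angular": [0, 0, 0], "gripper": 60}
    - {"dp": [-0.35, 0, 0], "angular": [0, 0, 0], "gripper": 60}
    - {"dp": [-0.35, 0, 0], "angular": [0, 0, 0], "gripper": 60}
    - {"dp": [-0.1, -0.1, -0.2], "angular": [0, 0, 0], "gripper": 60}
    - {"dp": [0, -0.3, -0.3], "angular": [0, 0, 0], "gripper": 60}
    - {"dp": [0, -0.35, -0.3], "angular": [0, 0, 0], "gripper": 60}
    - {"dp": [0, -0.35, -0.3], "angular": [0, 0, 0], "gripper": 60}

```text
clock: 57.75
position: [0.4398, -0.0072, 0.2253]
ee_rot: [0.713, 0.044, 0.698, -0.043]
contact_force: [0.5, -1.6, 0.6]
width: 0.0601
```

Request:
arm_command:
  series:
    - {"dp": [0, -0.35, -0.1], "angular": [0, 0, 0], "gripper": 60}
    - {"dp": [0, -0.35, -0.1], "angular": [0, 0, 0], "gripper": 60}
    - {"dp": [0, -0.3, 0], "angular": [0, 0, 0], "gripper": 60}
    - {"dp": [0, -0.1, 0], "angular": [0, 0, 0], "gripper": 60}
    - {"dp": [0, 0, 0], "angular": [0, 0, 0], "gripper": 60}
    - {"dp": [0, 0, 0], "angular": [0, 0, 0], "gripper": 60}
    - {"dp": [0, 0, 0], "angular": [0, 0, 0], "gripper": 60}
    - {"dp": [0, 0, 0], "angular": [0, 0, 0], "gripper": 60}

```text
clock: 58.75
position: [0.3962, -0.137, 0.2295]
ee_rot: [0.716, 0.043, 0.695, -0.043]
contact_force: [0.4, 0.7, -0.6]
width: 0.06
```

```bash
python3 nest.py; python3 - <<'E'
from meas import *
s=get_state(); print(s['position'],s['contact_force'])
d=grab('top'); im=d['image']; P=cloud(d); z=P[...,2]; m=masks(im)
for n,c in(('red',(.583,.108)),('blue',(.573,.031))):
    k=m[n]&(z>.05)&(z<.064)&(abs(P[...,0]-c[0])<.045)&(abs(P[...,1]-c[1])<.045); v,u=np.nonzero(k)
    print(n,k.sum(),cv2.minAreaRect((onplane(d,np.c_[u,v],.058)[:,:2]*1000).astype(np.float32)),np.median(z[k]))
    k=(z>.108)&(z<.125)&(abs(P[...,0]-c[0])<.03)&(abs(P[...,1]-c[1])<.03); v,u=np.nonzero(k); print(' top',onplane(d,[[u.mean(),v.mean()]],.116).round(4))
cv2.imwrite('pics/top3.png',cv2.resize(im[50:250,:],(768,300)))
E
```

```text
nest top 799 0.09784307263497805 ((446.7290344238281, 350.24908447265625), (91.39935302734375, 39.52032470703125), 82.4143295288086)
[ 0.3961031  -0.13699945  0.22947836] [0.11211849 0.155035   1.1099299 ]
red 393 ((584.33154296875, 107.92355346679688), (60.294281005859375, 60.436519622802734), 83.48331451416016) 0.0578190310181822
 top [[0.5839 0.1077 0.116 ]]
blue 381 ((574.5491333007812, 30.8931884765625), (59.57257843017578, 58.99507522583008), 82.89945220947266) 0.05801837418202305
 top [[0.5736 0.031  0.116 ]]
```

View pics/top3.png

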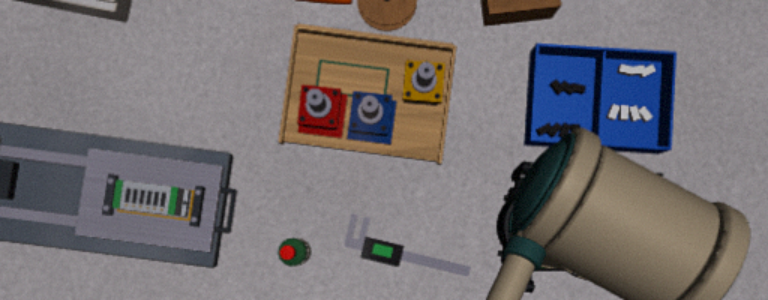

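Pictures viewed: 9. Red (321,108) and blue (371,116) are on their pads, the nest is in the seat at (152,199), and the yellow holder and bottle have not moved. All estimates are within about 2 mm of target, so I am handing in.

```bash
python3 -c "
from rig import sign_off; print(sign_off())"
```

```text
the job is handed in; nothing more can be done
None
```

I moved both holders to the green mat, put the nest in its seat on the press shuttle, set the holders back on their own pads, and handed the job in at about 59 s. `sign_off()` gives no verdict, so these are my own last checks, all from the top camera (calibration good to about 2 mm):

| Item | Measured offset | Angle off | Other |
|---|---|---|---|
| Red holder | about 1 mm from pad centre | under 2° | flange and shank height match standing upright |
| Blue holder | about 1–2 mm from pad centre | about 1° | flange and shank height match standing upright |
| Nest | about 2 mm from seat centre | under 1° | top at 98 mm, so it lies flat on the plate |

- **Bystanders:** the yellow holder and the oil bottle look unmoved in the last picture; I did not re-measure them.
- **Robot:** the arm is clear of everything.
- **Disagreements:** the wrist and top views of the holder positions differed by 1–3 mm before the first grasp. On the mat, the top camera read holder positions about 2 mm off the gripper's own readings. No check failed.

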